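Put the piled-up sink things back in the drawer

TASK

While the drawer under the sink was being wiped, its things were piled up on the cupboard floor. Take the pile apart from the top down, one thing at a time, and set each straight into its own tray in the open drawer: the sink plug in the small round recess (green tray), the brush bristles down in the narrow oblong one (pink), the polish tin in the large round one (orange) and the soap in the wide oblong one (blue), each flat on the bottom of its recess. Keep everything upright, set things down rather than dropping them, and leave the spray bottle and the pipe offcut standing where they are.

Things in the scene. Friction and masses are not known exactly. Their poses are not given: they have to be found in the camera images.
- plug: stainless steel sink plug, top of the pile: a disc 42 mm across and 12 mm thick (dark rubber below), a stem, and above it a round knob 18 mm across from 18 to 34 mm height, by which it is gripped. Origin: centre of its underside, z up. About 0.09 kg
- brush: yellow nylon scrubbing brush, second from the top, bristles down: flat back 108 x 40 mm with round ends, its sides upright between 22 and 38 mm height, pale bristles (96 x 30 mm) below it. Origin: centre of the bristle ends (its underside), x along its length, y across, z up; the two ends are alike. About 0.1 kg
- tin: flat round red tin of floor polish with a cream disc on its lid, third from the top: 66 mm across, 30 mm high. Origin: centre of its underside, z up. About 0.13 kg
- soap: cut block of cream-brown bar soap, bottom of the pile, standing on the cupboard floor: 106 mm long (x), 60 mm wide (y), 48 mm high. Origin: centre of its underside, z up. About 0.3 kg
- tray_green: green square tray for the plug, 130 x 130 x 14 mm, fixed in the drawer. Origin: centre of its underside; z up, x along the drawer, away from the robot. In its middle a round recess 62 mm across, 8 mm deep (its floor 6 mm above the origin). The four trays fill the pulled-out part of the drawer two by two, 134 mm apart, any tray in any corner
- tray_pink: pink square tray for the brush, 130 x 130 x 14 mm, fixed in the drawer. Origin: centre of its underside; z up, x along the drawer, away from the robot. In its middle a narrow oblong recess, 120 mm along x by 60 mm along y, 8 mm deep (its floor 6 mm above the origin). The pale drawer is fixed half open; its walls stand 8 mm outside the trays, 60 mm above the cupboard floor
- tray_orange: orange square tray for the tin, 130 x 130 x 14 mm, fixed in the drawer. Origin: centre of its underside; z up, x along the drawer, away from the robot. In its middle a round recess 86 mm across, 8 mm deep (its floor 6 mm above the origin): hold the tin more than 8 mm above its underside, or the fingers meet the rim
- tray_blue: blue square tray for the soap, 130 x 130 x 14 mm, fixed in the drawer. Origin: centre of its underside; z up, x along the drawer, away from the robot. In its middle a wide oblong recess, 120 mm along x by 80 mm along y, 8 mm deep (its floor 6 mm above the origin). Beyond the farther trays the drawer runs into its grey shell, 85 mm high, from 18 mm past the tray edges
- bottle: green spray bottle with white head and red trigger, 68 mm across, 192 mm tall, standing off to one side; to be left alone. Origin: centre of its underside
- pipe: white PVC pipe offcut, 55 mm across, 90 mm tall, standing on end off to the other side; to be left alone. Origin: centre of its underside
Things that resemble listed ones, but are neither listed nor needed, are in the scene too. There is more than one size of the brush; the job needs the middle-sized.

How it is judged:
On the way, in this order (a step that is already met when the one before it is completed fails the run):
1. the sink plug sits in the small round recess of the green tray, let go (horizontal distance between plug and tray_green below 0.012 m and z of plug in the frame of tray_green between 0.003 and 0.01 m and angle between plug's own z axis and vertical below 0.12 rad and contact force between the fingers and plug below 0.1 N and linear speed of plug below 0.03 m/s), for 0.2 s.
2. the brush lies bristles down in the narrow oblong recess of the pink tray, let go (horizontal distance between brush and tray_pink below 0.014 m and z of brush in the frame of tray_pink between 0.003 and 0.01 m and angle between brush's own z axis and vertical below 0.12 rad and contact force between the fingers and brush below 0.1 N and linear speed of brush below 0.03 m/s and angle between the x axis of brush and the x axis of tray_pink, either way round below 0.32 rad), for 0.2 s.
3. the polish tin sits in the large round recess of the orange tray, let go (horizontal distance between tin and tray_orange below 0.012 m and z of tin in the frame of tray_orange between 0.003 and 0.01 m and angle between tin's own z axis and vertical below 0.12 rad and contact force between the fingers and tin below 0.1 N and linear speed of tin below 0.03 m/s), for 0.2 s.
4. the soap block lies in the wide oblong recess of the blue tray, let go (horizontal distance between soap and tray_blue below 0.014 m and z of soap in the frame of tray_blue between 0.003 and 0.01 m and angle between soap's own z axis and vertical below 0.12 rad and contact force between the fingers and soap below 0.1 N and linear speed of soap below 0.03 m/s and angle between the x axis of soap and the x axis of tray_blue, either way round below 0.32 rad), for 0.2 s.
At the end, for the whole second after the job is handed in: Plug and tin within 12 mm of their trays' centres, brush and soap within 14 mm and 0.32 rad of the recess's length; all flat on the recess floors (within 4 mm, tilt under 0.12 rad), let go, at rest (under 0.03 m/s); bottle and pipe upright (0.15 rad), within 20 mm of their starts (all of step 1 and all of step 2 and all of step 3 and all of step 4 and distance of each of bottle, pipe from where it was at the start of the episode below 0.02 m and angle between each of bottle, pipe's own z axis and vertical below 0.15 rad); the robot touches nothing.
It fails at once if one of the four things is tipped over (more than 0.7 rad) (angle between any of plug, brush, tin, soap's own z axis and vertical above 0.7 rad).
It fails at once if one of the four things falls or is flung (faster than 0.6 m/s while the fingers do not hold it, a drop of about 18 mm) ((linear speed of plug above 0.6 m/s and contact force between the fingers and plug below 0.05 N) or (linear speed of brush above 0.6 m/s and contact force between the fingers and brush below 0.05 N) or (linear speed of tin above 0.6 m/s and contact force between the fingers and tin below 0.05 N) or (linear speed of soap above 0.6 m/s and contact force between the fingers and soap below 0.05 N)).
It fails at once if the spray bottle or the pipe offcut is shifted more than 20 mm or tipped (distance of any of bottle, pipe from where it was at the start of the episode above 0.02 m or angle between any of bottle, pipe's own z axis and vertical above 0.3 rad).
It also fails if it takes over 128 s, if anything falls off the work surface, if the arm or the gripper's body presses on something with over 40 N, if the wrist force passes 120 N, or if a joint passes its speed limit or range.

ROBOT

A 6-joint arm with a two-finger parallel gripper is mounted at the origin on the work surface. World frame = base frame: x ahead of the robot, y to its left, z up, the work surface at z = 0. Lengths are in m, angles in rad, forces in N, time in s.
With the tool pointing down it reaches from about 0.35 to 0.975 m from the base axis. Payload 4.9 kg.
Tool frame: the origin (TCP) lies between the finger pads; the fingertips stand 14 mm ahead of it and the grasp point (between the pads) lies 5 mm behind it (robot.tcp_to_tips is the z of the fingertips in the tool frame, in m); z points along the fingers, y is the direction in which the jaws open and shut (so a half turn about z gives the same grasp; the last joint's range is limited). The gripper opens to 85 mm and grips with 20 to 120 N. Pads are 22 mm wide; open, the fingers measure 114 mm over their backs; the gripper's body (76 mm by 85 mm) begins 54 mm behind the grasp point. The pads swing forward as they close: fully open they stand 13 mm farther back than shut.
Start: joints at [-1.364, 0.053, 1.613, -0, 1.476, -0.119], TCP at [0.2, -0.592, 0.245] pointing down, gripper open.
Joint ranges: [-3.01, 3.01], [-1.01, 2.22], [0.06, 2.58], [-1.02, 4.17], [0.09, 2.62], [-3.14, 3.14]. Speed limits (rad/s): [2.57, 2.57, 3.14, 3.14, 3.14, 3.14].

INTERFACE

Orientations are given as a rotation vector (axis times angle).
In Python, from workcell import robot, viewer, job gives the robot as it stands.
- The arm moves only by the shell command python3 -m creep 'ROWS'. ROWS is JSON, a list of rows, each an object of numbers: "fingers": the opening, from 0 (shut) to 1 (fully open); "tx", "ty", "tz": the shift along the tool's x, y, z in m; "ax", "ay", "az": the turn, a rotation vector about the tool's x, y, z in degrees. A call has 1 to 10 rows; each row shifts and turns the commanded pose from where the row before left it, along the tool's axes as they then stand; what a row does not reach is not made up. A row lasts 1/8 s, in which the tool goes at most 62.5 mm and 10.7 degrees, less where a joint would pass 70% of its speed; a pose out of reach is approached as far as the arm can. A call is refused whole if a number of a shift passes 0.0625 or a number of a turn 10.7, either way. A call with a gripper value outside its range is refused whole. The fingers move at their own pace and stop on an object; the grip force is fixed at half the most. Time passes only in rows, so rows that do not move let the fingers close. It gives the time, the measured TCP pose, the force and the opening at its end, in the units of the state.
- robot.state(): the state, without advancing time (a new reading comes with each control period).
- viewer.get_image(name): name is "scene" or "top" or "wrist"; returns the picture (420x560x3 uint8, red, green, blue); there is no depth.
- viewer.get_calibration(name): a dict with "fx", "fy", "cx", "cy" (pixels), "cam_to_world" (4x4, takes a point from camera to world coordinates). Camera axes: x right, y up, looking along -z (the intrinsics and any distortion apply to the point x, -y, -z); pixel columns grow to the right and rows downward; lengths in m; the calibration is good to about 2 mm. The wrist camera is an equidistant fisheye: a pixel r from the principal point sees the ray r / f radians off the axis. A picture is of the moment at which its call begins: read the wrist's pose just before it. get_calibration takes no time and is no camera call; for the wrist camera it gives the pose at the moment of the call.
- job.close_job(): hands the job in, once; it reports no verdict.
Trained networks look in the newest picture that a camera, given by its name, has taken for a name from the list of things; names that differ only in an ending like _2 or _b are one class to them, and where a whole thing is asked for, a point or a joint stands for the part that bears it (a point fixed in the world has none). Each returns a list of dicts, best first, with "p" (0 to 1); they miss things now and then, are a little off and sometimes report something else, mostly with a low value. They report only what shows in the picture. A call takes as long as a camera call. They do not tell look-alikes from the thing itself.
- viewer.search_frame(name, camera): "position" ([x, y, z] in m, in world coordinates, good to about 4 mm: the middle of the surface that is visible of it).
- viewer.silhouettes(name, camera): "pixels" (420x560 bool, what is visible of it).
The state is a dict: "clock": time; "joints": joint angles; "joint_velocities": joint speeds; "tau": joint torques, N m; "tcp_pos": TCP position; "tcp_rot": TCP orientation; "force": force on the tool from outside, world axes, zero at the start; "wrist_torque": the same for the moment, N m; "opening": finger opening in m.
Only numpy, scipy, OpenCV 4.12 (cv2) and the standard library are available. Lean on these libraries where they do the work, as an engineer would, in place of code of your own. Each camera call takes 0.05 s, during which the arm holds its last target.

## Working session

There is one attempt and no reset: what is moved stays moved. The work goes in short steps, Python scripts to look and compute and a shell command to move; the robot and the scene stay as the last step left them, time stands still between calls to the robot, and variables do not carry over. Pictures are saved under pics/ and viewed, and the job is handed in when it is done.

```bash
ls; mkdir -p pics
python3 - <<'E'
from workcell import robot, viewer, job
import cv2
for n in ["scene","top","wrist"]:
    im=viewer.get_image(n); cv2.imwrite(f"pics/{n}0.png",im[:,:,::-1])
    c=viewer.get_calibration(n); print(n,c)
print(robot.state())
E
```

```text
pics
scene {'fx': 498.78530525519, 'fy': 498.78530525519, 'cx': 277.5953374980728, 'cy': 204.65338560721938, 'cam_to_world': array([[-0.2958391 , -0.63688856,  0.71193552,  1.49980168],
       [ 0.95516075, -0.18776468,  0.22893748,  0.31562385],
       [-0.01213131,  0.74774152,  0.66387909,  1.00175104],
       [ 0.        ,  0.        ,  0.        ,  1.        ]])}
top {'fx': 523.8286114771303, 'fy': 523.8286114771303, 'cx': 281.3840175807916, 'cy': 208.51058559053786, 'cam_to_world': array([[-0.0845256 ,  0.9741542 , -0.2094732 ,  0.29958652],
       [-0.99641679, -0.08326954,  0.01482461,  0.01899132],
       [-0.00300128,  0.20997567,  0.977702  ,  1.39618366],
       [ 0.        ,  0.        ,  0.        ,  1.        ]])}
wrist {'fx': 325.19226210127806, 'fy': 325.19226210127806, 'cx': 275.6028347652108, 'cy': 209.06634974369658, 'cam_to_world': array([[ 0.31961065,  0.9090137 ,  0.26747547,  0.26712928],
       [-0.94754807,  0.30699942,  0.08890453, -0.56971683],
       [-0.00129938, -0.2818607 ,  0.95945446,  0.37224296],
       [ 0.        ,  0.        ,  0.        ,  1.        ]])}
{'clock': 0.15, 'joints': array([-1.36403236e+00,  5.32421598e-02,  1.61396857e+00,  1.01445953e-05,
        1.47599195e+00, -1.19019086e-01]), 'joint_velocities': array([ 0.00042911, -0.00112753, -0.00397162,  0.00115502,  0.00186748,
       -0.00049186]), 'tau': array([ 1.11348410e-03, -3.94242024e+01, -3.70722520e+01, -9.22202253e-05,
        4.66363897e-03, -1.06059375e-05]), 'tcp_pos': array([ 0.19992886, -0.5916775 ,  0.24432849]), 'tcp_rot': array([-3.09841839e+00, -5.09216355e-01,  9.50236916e-05]), 'force': array([-0.10726418, -0.68857473, -0.07864371]), 'wrist_torque': array([ 0.00752819, -0.01433621,  0.01469426]), 'opening': 0.08522149154425342}
```

View pics/scene0.png

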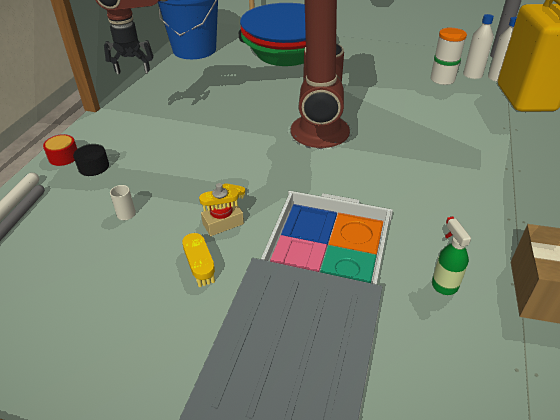

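View pics/top0.png

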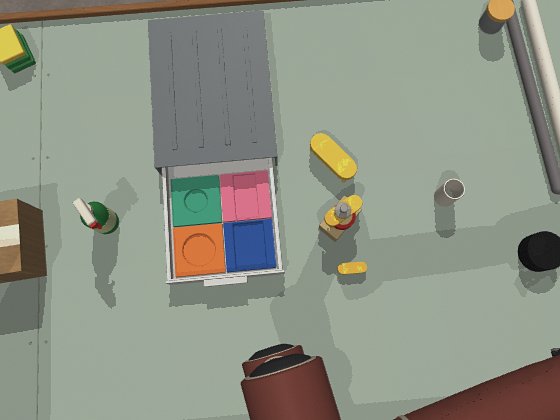

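View pics/wrist0.png

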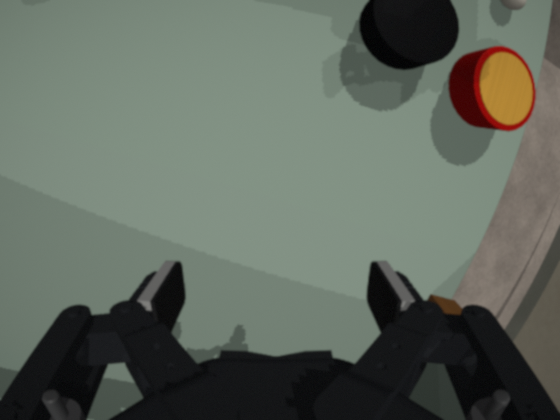

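The top view shows the pile at (343,213). There are three brushes: a big one at (333,156), one in the pile at (343,210) and a small one at (352,268). The one in the pile should be the middle-sized brush. The trays are green (196,200), pink (246,195), orange (199,249) and blue (250,245).

```bash
cat > h.py <<'E'
from workcell import robot, viewer, job
import numpy as np, cv2
from scipy.spatial.transform import Rotation as R
def ray(cam,uv,cal=None):
    c=cal or viewer.get_calibration(cam); T=c['cam_to_world']
    x=(uv[0]-c['cx'])/c['fx']; y=(uv[1]-c['cy'])/c['fy']
    if cam=='wrist':
        r=np.hypot(x,y); s=np.sin(r)/r if r>1e-9 else 1
        d=np.array([x*s,y*s,np.cos(r)])
    else: d=np.array([x,y,1.])
    d=np.array([d[0],-d[1],-d[2]])
    return T[:3,3],T[:3,:3]@d
def at_z(cam,uv,z,cal=None):
    o,d=ray(cam,uv,cal); return o+d*(z-o[2])/d[2]
def proj(cam,p,cal=None):
    c=cal or viewer.get_calibration(cam); T=c['cam_to_world']
    q=T[:3,:3].T@(np.array(p)-T[:3,3]); q=np.array([q[0],-q[1],-q[2]])
    if cam=='wrist':
        h=np.hypot(q[0],q[1]); t=np.arctan2(h,q[2]); k=t/h if h>1e-9 else 1/q[2]
    else: k=1/q[2]
    return np.array([c['cx']+c['fx']*q[0]*k,c['cy']+c['fy']*q[1]*k])
def st():
    s=robot.state(); print('t',round(s['clock'],2),'tcp',s['tcp_pos'].round(4),'rot',s['tcp_rot'].round(4),'F',s['force'].round(1),'op',round(s['opening'],4)); 
    M=R.from_rotvec(s['tcp_rot']).as_matrix(); print(M.round(3).tolist(),'j',s['joints'].round(3))
    return s,M
E
python3 - <<'E'
from h import *
np.set_printoptions(suppress=True)
for cam in ["top","scene"]:
    im=viewer.get_image(cam)
    for n in ["plug","brush","tin","soap","tray_green","tray_pink","tray_orange","tray_blue"]:
        for d in viewer.search_frame(n,cam)[:3]: print(cam,n,round(d['p'],2),np.round(d['position'],4),proj(cam,d['position']).round(0))
im=viewer.get_image("top"); cv2.imwrite("pics/topcrop.png",cv2.resize(im[110:300,140:400],None,fx=3,fy=3,interpolation=cv2.INTER_CUBIC)[:,:,::-1])
im=viewer.get_image("scene"); cv2.imwrite("pics/scenecrop.png",cv2.resize(im[160:300,160:300],None,fx=4,fy=4,interpolation=cv2.INTER_CUBIC)[:,:,::-1])
E
```

```text
top plug 0.65 [ 0.5525 -0.153   0.127 ] [344. 211.]
top brush 0.82 [ 0.5572 -0.1509  0.1186] [342. 210.]
top brush 0.77 [ 0.7182 -0.152   0.056 ] [333. 156.]
top brush 0.68 [ 0.4238 -0.1734  0.0275] [352. 266.]
top tin 0.59 [ 0.5261 -0.1631  0.0799] [347. 224.]
top soap 0.87 [ 0.5178 -0.1335  0.0481] [334. 231.]
top tray_green 0.58 [0.6362 0.2205 0.0252] [198. 200.]
top tray_pink 0.62 [0.6324 0.089  0.0217] [247. 197.]
top tray_pink 0.24 [0.501  0.0875 0.0226] [251. 246.]
top tray_orange 0.78 [0.5012 0.2294 0.0264] [197. 250.]
top tray_blue 0.76 [0.5007 0.0874 0.0216] [251. 246.]
scene brush 0.97 [ 0.7374 -0.1416  0.0531] [200. 259.]
scene brush 0.64 [ 0.568  -0.1538  0.114 ] [218. 198.]
scene brush 0.52 [ 0.612  -0.4384  0.0581] [122. 204.]
scene tin 0.78 [ 0.5765 -0.1431  0.0674] [222. 213.]
scene soap 0.96 [ 0.5791 -0.1428  0.0359] [223. 222.]
scene tray_green 0.96 [0.6227 0.2286 0.0257] [350. 264.]
scene tray_green 0.37 [ 0.5775 -0.1433  0.0675] [222. 214.]
scene tray_pink 0.96 [0.6222 0.0918 0.0221] [299. 254.]
scene tray_orange 0.93 [0.5004 0.2259 0.0284] [358. 232.]
scene tray_blue 0.74 [0.4994 0.0878 0.0185] [309. 224.]
scene tray_blue 0.39 [ 0.577  -0.1417  0.0348] [224. 222.]
```

View pics/topcrop.png

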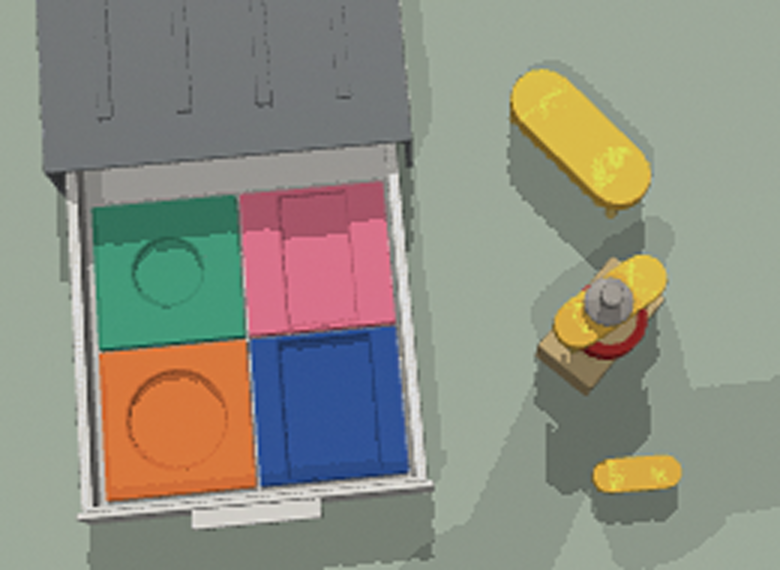

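View pics/scenecrop.png

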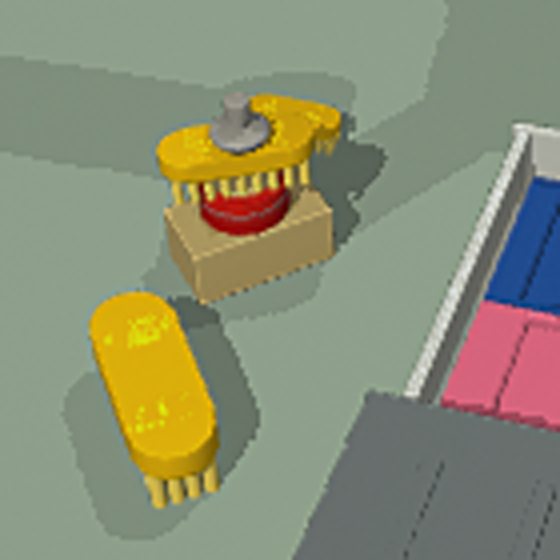

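Run:
```python
from h import *
from scipy.optimize import differential_evolution
ims={c:cv2.GaussianBlur(viewer.get_image(c),(3,3),0) for c in ["top","scene"]}
cals={c:viewer.get_calibration(c) for c in ims}
hue={c:cv2.cvtColor(ims[c],cv2.COLOR_RGB2HSV) for c in ims}
def cls(h):
    H,S=h[...,0].astype(int),h[...,1]
    o=np.zeros(H.shape,int)
    o[(S>80)&(H>65)&(H<95)]=1; o[(S>80)&((H>160)|(H<3))]=2; o[(S>80)&(H>5)&(H<22)]=3; o[(S>80)&(H>100)&(H<125)]=4
    return o
C={c:cls(hue[c]) for c in ims}
g=np.linspace(-.08,.08,41); X,Y=np.meshgrid(g,g); X,Y=X.ravel(),Y.ravel()
lab=np.where(X>0,np.where(Y>0,1,2),np.where(Y>0,3,4)); keep=(abs(X)>.003)&(abs(Y)>.003);X,Y,lab=X[keep],Y[keep],lab[keep]
def cost(p,cams=("top","scene")):
    x,y,a,z=p; c,s=np.cos(a),np.sin(a); P=np.stack([x+c*X-s*Y,y+s*X+c*Y,0*X+z],1); e=0
    for k in cams:
        T=cals[k]; M=T['cam_to_world']; q=(P-M[:3,3])@M[:3,:3]
        u=T['cx']-T['fx']*q[:,0]/q[:,2]; v=T['cy']+T['fy']*q[:,1]/q[:,2]
        l=C[k][np.clip(v.round().astype(int),0,419),np.clip(u.round().astype(int),0,559)]; e+=(l!=lab).mean()
    return e
for cams in [("top","scene")]:
  for seed in (0,1):
    r=differential_evolution(cost,[(.52,.62),(.1,.22),(-.3,.3),(.01,.045)],args=(cams,),seed=seed,popsize=20,maxiter=150); print(r.x.round(4),r.fun)
for n,z in [("brush",.116),("soap",.048),("plug",.15)]:
    viewer.get_image("top")
    for d in viewer.silhouettes(n,"top")[:3]:
        v,u=np.nonzero(d['pixels']); 
        w=np.array([at_z("top",(a,b),z,cals['top'])[:2] for a,b in zip(u,v)]); 
        rc=cv2.minAreaRect((w*1000).astype(np.float32)); print(n,round(d['p'],2),(u.mean().round(),v.mean().round()),rc)
        cv2.imwrite(f"pics/m_{n}.png",d['pixels'].astype(np.uint8)*255)
```

```text
[0.5707 0.1575 0.0086 0.0276] 0.00375
[0.5706 0.1572 0.0112 0.0276] 0.00375
brush 0.93 (np.float64(342.0), np.float64(211.0)) ((556.0770874023438, -152.4368133544922), (42.966670989990234, 109.82836151123047), 31.373117446899414)
brush 0.88 (np.float64(333.0), np.float64(156.0)) ((701.1445922851562, -141.89468383789062), (146.77976989746094, 63.13582992553711), 38.43252182006836)
brush 0.59 (np.float64(352.0), np.float64(268.0)) ((412.5575866699219, -159.62234497070312), (68.54156494140625, 26.79973602294922), 85.13587188720703)
soap 0.86 (np.float64(333.0), np.float64(227.0)) ((550.330322265625, -150.086669921875), (61.50550079345703, 113.1087646484375), 45.990352630615234)
soap 0.61 (np.float64(196.0), np.float64(201.0)) ((630.1648559570312, 222.32095336914062), (132.67137145996094, 129.21522521972656), 0.5292237997055054)
plug 0.7 (np.float64(343.0), np.float64(210.0)) ((550.3023681640625, -147.63941955566406), (36.47243881225586, 39.92039489746094), 83.92013549804688)
```

The pile's brush measures 110 x 43 mm, against 147 mm and 69 mm for the other two, so it is the middle-sized one. The four trays meet at (0.571, 0.157), with their tops at z of about 0.0276. Next I square the tool to the world axes and move close to the pile.

```bash
python3 -m creep '[{"az":9.33,"tz":-0.02},{"az":9.33,"tz":-0.02},{"tx":0.03,"ty":-0.044},{"tx":0.03,"ty":-0.044},{"tx":0.03,"ty":-0.044},{"tx":0.03,"ty":-0.044},{"tx":0.03,"ty":-0.044},{"tx":0.03,"ty":-0.044},{"tx":0.03,"ty":-0.044}]'
python3 -m creep '[{"tx":0.03,"ty":-0.044},{"tx":0.03,"ty":-0.044},{"tx":0.03,"ty":-0.044},{},{}]'
python3 - <<'E'
from h import *
s,M=st()
c=viewer.get_calibration("wrist"); im=viewer.get_image("wrist"); cv2.imwrite("pics/w1.png",im[:,:,::-1])
for n in ["plug","brush"]:
    for d in viewer.search_frame(n,"wrist")[:2]: print(n,round(d['p'],2),np.round(d['position'],4),proj("wrist",d['position'],c).round())
E
```

```text
t 1.55 tcp [ 0.2    -0.5921  0.2453] rot [-3.1    -0.5095  0.    ] F [-0.3  0.3 -0.4] op 0.0853
[[0.947, 0.32, -0.0], [0.32, -0.947, 0.0], [-0.0, -0.0, -1.0]] j [-1.364  0.053  1.613 -0.     1.476 -0.119]invalid input
invalid input
```

View pics/w1.png

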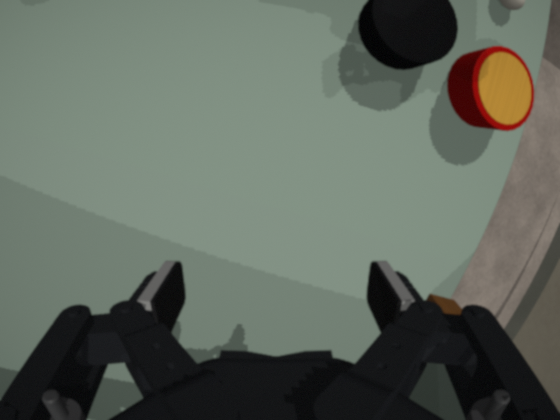

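```bash
python3 -m creep '[{"fingers":1,"tx":0,"ty":0,"tz":-0.02,"ax":0,"ay":0,"az":9.33},{"fingers":1,"tx":0,"ty":0,"tz":-0.02,"ax":0,"ay":0,"az":9.33}]'
```

```text
clock: 1.95
tcp_pos: [0.2, -0.5919, 0.2854]
tcp_rot: [-3.141, 0.008, 0.0]
force: [0.4, -0.3, 0.6]
opening: 0.0857
```

```bash
python3 -m creep '[{"fingers":1,"tx":0.03,"ty":-0.044,"tz":0,"ax":0,"ay":0,"az":0},{"fingers":1,"tx":0.03,"ty":-0.044,"tz":0,"ax":0,"ay":0,"az":0},{"fingers":1,"tx":0.03,"ty":-0.044,"tz":0,"ax":0,"ay":0,"az":0},{"fingers":1,"tx":0.03,"ty":-0.044,"tz":0,"ax":0,"ay":0,"az":0},{"fingers":1,"tx":0.03,"ty":-0.044,"tz":0,"ax":0,"ay":0,"az":0},{"fingers":1,"tx":0.03,"ty":-0.044,"tz":0,"ax":0,"ay":0,"az":0},{"fingers":1,"tx":0.03,"ty":-0.044,"tz":0,"ax":0,"ay":0,"az":0},{"fingers":1,"tx":0.03,"ty":-0.044,"tz":0,"ax":0,"ay":0,"az":0},{"fingers":1,"tx":0.03,"ty":-0.044,"tz":0,"ax":0,"ay":0,"az":0},{"fingers":1,"tx":0.03,"ty":-0.044,"tz":0,"ax":0,"ay":0,"az":0}]'
python3 -m creep '[{"fingers":1,"tx":0,"ty":0,"tz":0,"ax":0,"ay":0,"az":0},{"fingers":1,"tx":0,"ty":0,"tz":0,"ax":0,"ay":0,"az":0}]'
python3 - <<'E'
from h import *
s,M=st(); print(robot.tcp_to_tips)
c=viewer.get_calibration("wrist"); im=viewer.get_image("wrist"); cv2.imwrite("pics/w2.png",im[:,:,::-1])
for n in ["plug","brush"]:
    for d in viewer.search_frame(n,"wrist")[:2]: print(n,round(d['p'],2),np.round(d['position'],4),proj("wrist",d['position'],c).round())
E
```

```text
clock: 3.2
tcp_pos: [0.5008, -0.1505, 0.2856]
tcp_rot: [3.141, 0.0, 0.001]
force: [0.3, -1.3, 0.6]
opening: 0.0856
clock: 3.45
tcp_pos: [0.4999, -0.1522, 0.2853]
tcp_rot: [3.141, 0.001, -0.001]
force: [0.4, -0.3, -0.1]
opening: 0.0855
t 3.45 tcp [ 0.4999 -0.1522  0.2853] rot [ 3.1412e+00  9.0000e-04 -6.0000e-04] F [ 0.4 -0.3 -0.1] op 0.0855
[[1.0, 0.001, -0.0], [0.001, -1.0, -0.0], [-0.0, 0.0, -1.0]] j [-4.380e-01 -2.160e-01  1.800e+00 -1.000e-03  1.558e+00  1.133e+00]
0.014
plug 0.89 [ 0.5535 -0.1534  0.1284] [276. 136.]
brush 0.97 [ 0.4249 -0.1719  0.0245] [290. 233.]
brush 0.9 [ 0.6911 -0.1769  0.0567] [297.  10.]
```

View pics/w2.png

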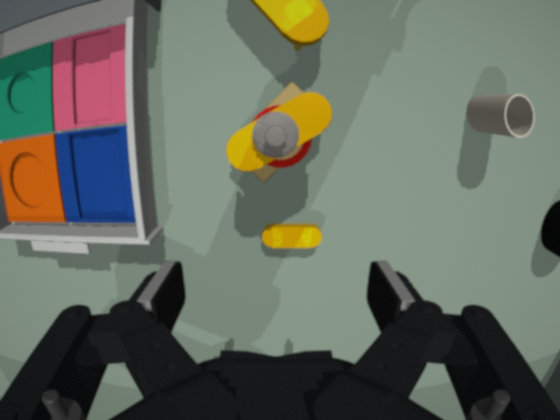

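The plug shows centred at about (275,136), on the yellow middle brush at (280,132), with the red tin and the soap below. The small brush at (291,236) and the big one at the top edge are look-alikes.

Run:
```python
from h import *
c=viewer.get_calibration("wrist")
im=viewer.get_image("wrist"); cv2.imwrite("pics/w2c.png",cv2.resize(im[70:200,200:350],None,fx=5,fy=5,interpolation=cv2.INTER_CUBIC)[:,:,::-1])
for n,z in [("plug",.128),("brush",.116)]:
    for d in viewer.silhouettes(n,"wrist")[:3]:
        v,u=np.nonzero(d['pixels']); w=np.array([at_z("wrist",(a,b),z,c)[:2] for a,b in zip(u,v)])
        print(n,round(d['p'],2),u.mean().round(),v.mean().round(),cv2.minAreaRect((w*1000).astype(np.float32)))
print(at_z("wrist",(276,137),.15,c))
# fingertip height when open: ray at tips, where y offset = 42.5
for uv in [(182,262),(371,262),(183,300),(371,300)]:
    o,d=ray("wrist",uv,c); s=robot.state(); p=o-s['tcp_pos']; k=((0.0427 if uv[0]<270 else -0.0427)-p[1])/d[1]; print(uv,(p+k*d).round(4))
```

```text
plug 0.67 274.0 134.0 ((554.6288452148438, -152.72413635253906), (40.2254753112793, 40.545963287353516), 89.8148422241211)
plug 0.64 500.0 113.0 ((588.2152099609375, -387.14398193359375), (46.591331481933594, 98.0868911743164), 5.62495231628418)
brush 0.98 295.0 19.0 ((670.6235961914062, -171.1895751953125), (70.43167877197266, 50.155921936035156), 40.723636627197266)
brush 0.74 286.0 149.0 ((553.4376220703125, -161.06044006347656), (57.987754821777344, 46.043941497802734), 13.942489624023438)
brush 0.73 280.0 129.0 ((556.6970825195312, -155.78765869140625), (40.58372497558594, 105.8818130493164), 31.375839233398438)
[ 0.55347314 -0.15443162  0.15      ]
(182, 262) [ 0.006   0.0427 -0.0054]
(371, 262) [ 0.0099 -0.0427  0.0031]
(183, 300) [-0.0111  0.0427  0.0008]
(371, 300) [-0.0054 -0.0427  0.0101]
```

View pics/w2c.png

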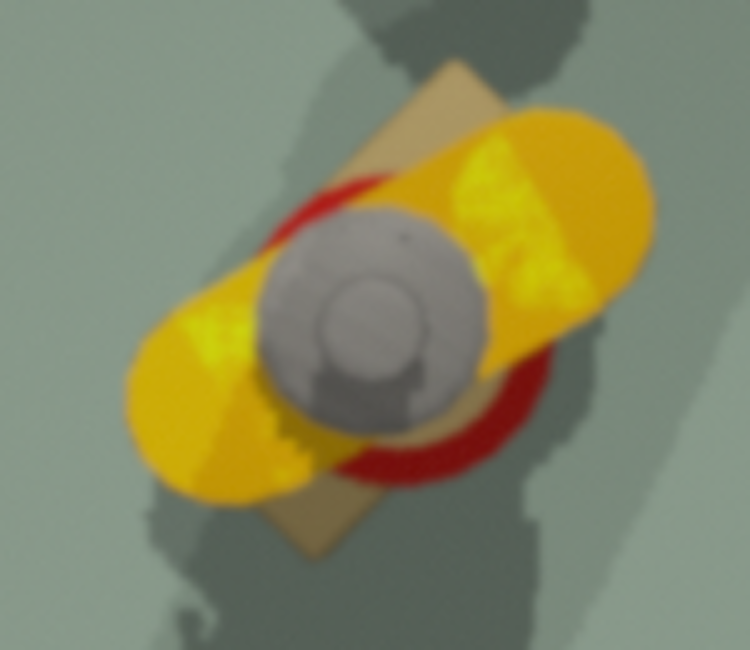

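```bash
python3 -m creep '[{"fingers":1,"tx":0.027,"ty":0.0005,"tz":0,"ax":0,"ay":0,"az":0},{"fingers":1,"tx":0.0275,"ty":0.0005,"tz":0,"ax":0,"ay":0,"az":0},{"fingers":1,"tx":0,"ty":0,"tz":0.03,"ax":0,"ay":0,"az":0},{"fingers":1,"tx":0,"ty":0,"tz":0.03,"ax":0,"ay":0,"az":0},{"fingers":1,"tx":0,"ty":0,"tz":0.03,"ax":0,"ay":0,"az":0},{"fingers":1,"tx":0,"ty":0,"tz":0.03,"ax":0,"ay":0,"az":0},{"fingers":1,"tx":0,"ty":0,"tz":0.01,"ax":0,"ay":0,"az":0},{"fingers":1,"tx":0,"ty":0,"tz":0.01,"ax":0,"ay":0,"az":0},{"fingers":1,"tx":0,"ty":0,"tz":0,"ax":0,"ay":0,"az":0}]'
python3 - <<'E'
from h import *
s,M=st()
im=viewer.get_image("wrist"); cv2.imwrite("pics/w3.png",im[:,:,::-1])
E
```

```text
clock: 4.88
tcp_pos: [0.5545, -0.1533, 0.1455]
tcp_rot: [3.142, -0.0, 0.0]
force: [-0.2, -0.4, -0.1]
opening: 0.0856
t 4.88 tcp [ 0.5545 -0.1533  0.1455] rot [ 3.1416e+00 -3.0000e-04  1.0000e-04] F [-0.2 -0.4 -0.1] op 0.0856
[[1.0, -0.0, 0.0], [-0.0, -1.0, -0.0], [0.0, 0.0, -1.0]] j [-0.399  0.018  1.82   0.     1.303  1.172]
```

View pics/w3.png

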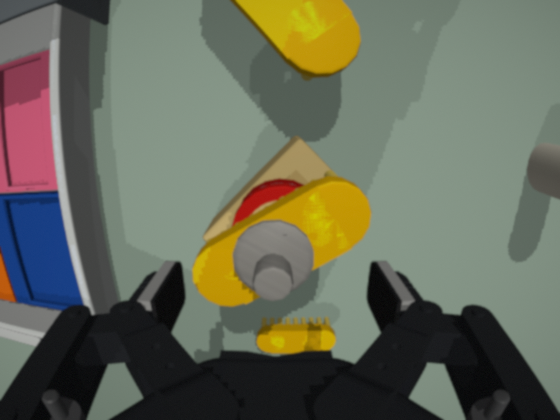

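The knob at (272,273) sits midway between the fingers (180 and 371), so I close.

```bash
python3 -m creep '[{"fingers":0.5,"tx":0,"ty":0,"tz":0,"ax":0,"ay":0,"az":0},{"fingers":0.3,"tx":0,"ty":0,"tz":0,"ax":0,"ay":0,"az":0},{"fingers":0.2,"tx":0,"ty":0,"tz":0,"ax":0,"ay":0,"az":0},{"fingers":0,"tx":0,"ty":0,"tz":0,"ax":0,"ay":0,"az":0},{"fingers":0,"tx":0,"ty":0,"tz":0,"ax":0,"ay":0,"az":0},{"fingers":0,"tx":0,"ty":0,"tz":0,"ax":0,"ay":0,"az":0},{"fingers":0,"tx":0,"ty":0,"tz":0,"ax":0,"ay":0,"az":0},{"fingers":0,"tx":0,"ty":0,"tz":0,"ax":0,"ay":0,"az":0}]'
python3 - <<'E'
from h import *
s,M=st()
im=viewer.get_image("wrist"); cv2.imwrite("pics/w4.png",im[:,:,::-1])
E
```

```text
clock: 5.92
tcp_pos: [0.5547, -0.1531, 0.1456]
tcp_rot: [3.141, 0.0, 0.001]
force: [-0.5, 0.7, 2.0]
opening: 0.0155
t 5.92 tcp [ 0.5547 -0.1531  0.1456] rot [3.1415e+00 2.0000e-04 9.0000e-04] F [-0.5  0.7  2. ] op 0.0155
[[1.0, 0.0, 0.001], [0.0, -1.0, -0.0], [0.001, 0.0, -1.0]] j [-0.399  0.017  1.82   0.     1.303  1.172]
```

View pics/w4.png

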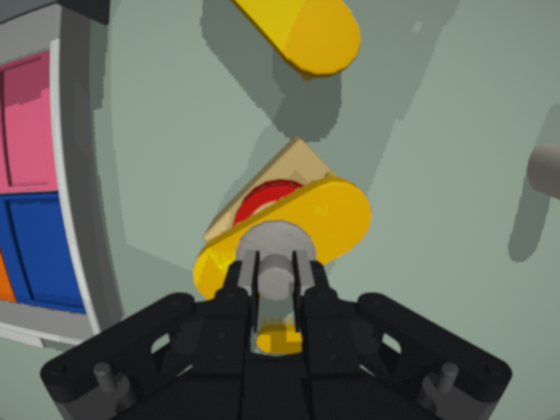

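```bash
python3 -m creep '[{"fingers":0,"tx":0,"ty":0,"tz":-0.003,"ax":0,"ay":0,"az":0},{"fingers":0,"tx":0,"ty":0,"tz":-0.005,"ax":0,"ay":0,"az":0},{"fingers":0,"tx":0,"ty":0,"tz":-0.01,"ax":0,"ay":0,"az":0},{"fingers":0,"tx":0,"ty":0,"tz":-0.02,"ax":0,"ay":0,"az":0},{"fingers":0,"tx":0,"ty":0,"tz":-0.02,"ax":0,"ay":0,"az":0},{"fingers":0,"tx":0,"ty":0,"tz":-0.01,"ax":0,"ay":0,"az":0},{"fingers":0,"tx":0,"ty":0,"tz":0,"ax":0,"ay":0,"az":0}]'
python3 - <<'E'
from h import *
s,M=st()
im=viewer.get_image("wrist"); cv2.imwrite("pics/w5.png",im[:,:,::-1])
im=viewer.get_image("scene"); cv2.imwrite("pics/s5.png",cv2.resize(im[100:280,120:360],None,fx=3,fy=3,interpolation=cv2.INTER_CUBIC)[:,:,::-1])
E
```

```text
clock: 6.85
tcp_pos: [0.5552, -0.1533, 0.2151]
tcp_rot: [3.141, 0.0, 0.004]
force: [-0.2, 0.0, -0.7]
opening: 0.0156
t 6.85 tcp [ 0.5552 -0.1533  0.2151] rot [3.1405e+00 2.0000e-04 4.1000e-03] F [-0.2  0.  -0.7] op 0.0156
[[1.0, 0.0, 0.003], [0.0, -1.0, -0.001], [0.003, 0.001, -1.0]] j [-0.399 -0.045  1.762  0.     1.422  1.172]
```

View pics/w5.png

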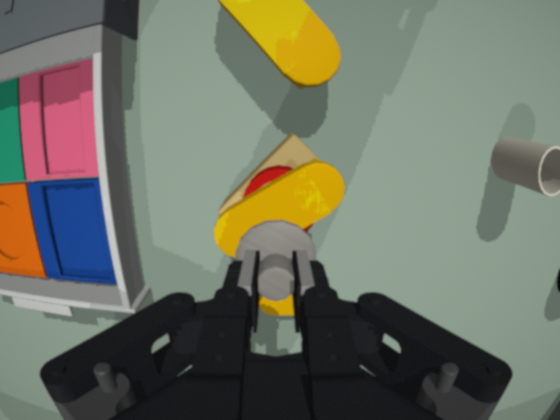

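View pics/s5.png

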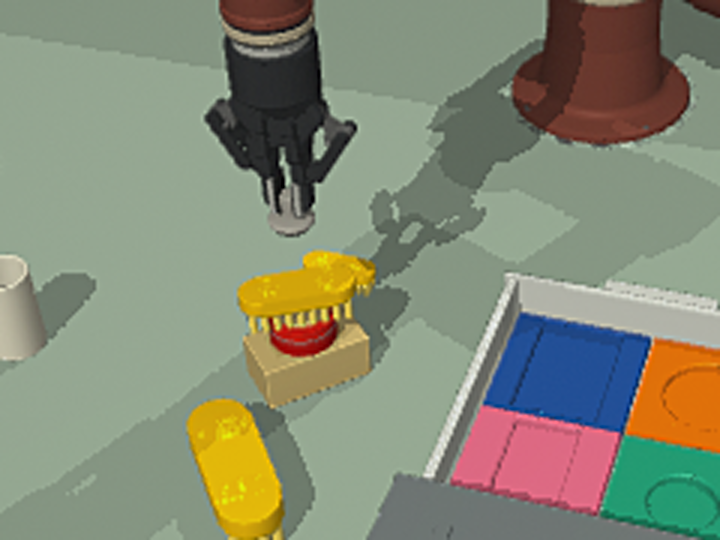

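The plug is held upright and the rest of the pile hasn't moved. I carry it to the green tray.

```bash
python3 -m creep '[{"fingers":0,"tx":0.004,"ty":-0.019,"tz":0,"ax":0,"ay":0,"az":0},{"fingers":0,"tx":0.008,"ty":-0.038,"tz":0,"ax":0,"ay":0,"az":0},{"fingers":0,"tx":0.008,"ty":-0.038,"tz":0,"ax":0,"ay":0,"az":0},{"fingers":0,"tx":0.008,"ty":-0.038,"tz":0,"ax":0,"ay":0,"az":0},{"fingers":0,"tx":0.008,"ty":-0.038,"tz":0,"ax":0,"ay":0,"az":0},{"fingers":0,"tx":0.008,"ty":-0.038,"tz":0,"ax":0,"ay":0,"az":0},{"fingers":0,"tx":0.008,"ty":-0.038,"tz":0,"ax":0,"ay":0,"az":0},{"fingers":0,"tx":0.008,"ty":-0.038,"tz":0,"ax":0,"ay":0,"az":0},{"fingers":0,"tx":0.004,"ty":-0.02,"tz":0,"ax":0,"ay":0,"az":0},{"fingers":0,"tx":0.0,"ty":0,"tz":0,"ax":0,"ay":0,"az":0}]'
cat > tr.py <<'E'
from h import *
from scipy.optimize import minimize
# drawer fit with wrist image too
def fit(x0=(.5707,.1573,.0099,.0276)):
    pass
tc={}
x,y,a=.5707,.1573,.0099
for n,(lx,ly) in dict(green=(1,1),pink=(1,-1),orange=(-1,1),blue=(-1,-1)).items():
    lx*=.067;ly*=.067
    tc[n]=np.array([x+np.cos(a)*lx-np.sin(a)*ly,y+np.sin(a)*lx+np.cos(a)*ly])
def circle(im,cam,c,ctr,r,z,col):
    pts=[proj(cam,[ctr[0]+r*np.cos(t),ctr[1]+r*np.sin(t),z],c) for t in np.linspace(0,2*np.pi,60)]
    cv2.polylines(im,[np.array(pts).round().astype(np.int32)],True,col,1)
def rect(im,cam,c,ctr,lx,ly,z,col,a=.0099):
    R2=np.array([[np.cos(a),-np.sin(a)],[np.sin(a),np.cos(a)]])
    pts=[proj(cam,list(ctr+R2@np.array(q))+[z],c) for q in [(lx,ly),(lx,-ly),(-lx,-ly),(-lx,ly)]]
    cv2.polylines(im,[np.array(pts).round().astype(np.int32)],True,col,1)
def overlay(cam,fn,crop=None,f=1):
    c=viewer.get_calibration(cam); im=viewer.get_image(cam).copy()
    circle(im,cam,c,tc['green'],.031,.0276,(255,255,255)); circle(im,cam,c,tc['orange'],.043,.0276,(255,255,255))
    rect(im,cam,c,tc['pink'],.06,.03,.0276,(255,255,255)); rect(im,cam,c,tc['blue'],.06,.04,.0276,(255,255,255))
    if crop: im=im[crop[0]:crop[1],crop[2]:crop[3]]
    im=cv2.resize(im,None,fx=f,fy=f,interpolation=cv2.INTER_CUBIC)
    cv2.imwrite(fn,im[:,:,::-1])
E
python3 - <<'E'
from tr import *
st(); print(tc)
overlay("wrist","pics/w6.png"); overlay("scene","pics/s6.png",(170,290,250,410),4)
E
```

```text
clock: 8.2
tcp_pos: [0.618, 0.1533, 0.2126]
tcp_rot: [3.141, 0.004, -0.002]
force: [-0.7, 0.1, -1.3]
opening: 0.0155
t 8.2 tcp [0.618  0.1533 0.2126] rot [ 3.1412e+00  3.8000e-03 -1.9000e-03] F [-0.7  0.1 -1.3] op 0.0155
[[1.0, 0.002, -0.001], [0.002, -1.0, -0.0], [-0.001, 0.0, -1.0]] j [ 0.126  0.102  1.616 -0.     1.425  1.695]
{'green': array([0.63703343, 0.22496001]), 'pink': array([0.63836001, 0.09096657]), 'orange': array([0.50303999, 0.22363343]), 'blue': array([0.50436657, 0.08963999])}
```

View pics/w6.png

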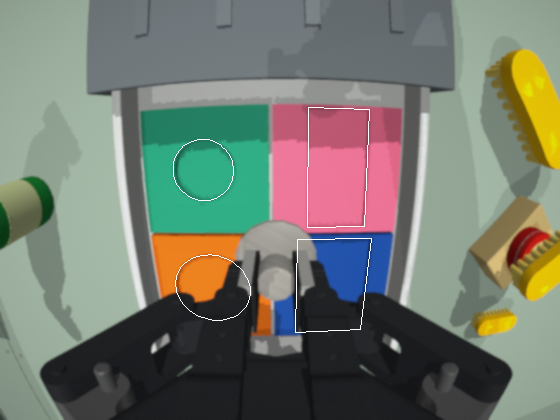

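View pics/s6.png

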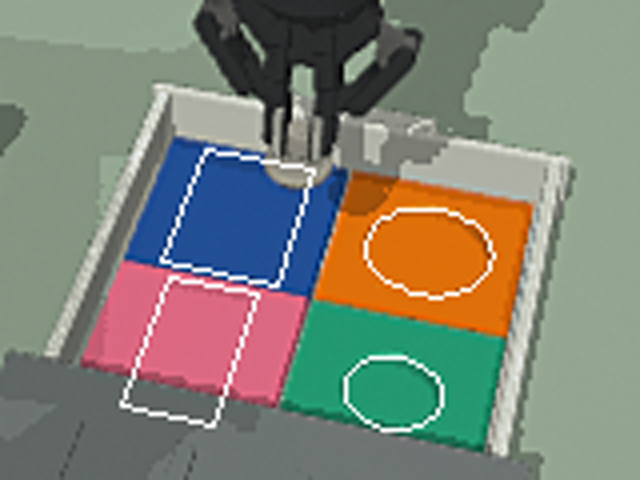

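```bash
python3 -m creep '[{"fingers":0,"tx":0.006,"ty":-0.024,"tz":0,"ax":0,"ay":0,"az":0},{"fingers":0,"tx":0.006,"ty":-0.024,"tz":0,"ax":0,"ay":0,"az":0},{"fingers":0,"tx":0.0065,"ty":-0.0245,"tz":0,"ax":0,"ay":0,"az":0},{"fingers":0,"tx":0,"ty":0,"tz":0.03,"ax":0,"ay":0,"az":0},{"fingers":0,"tx":0,"ty":0,"tz":0.03,"ax":0,"ay":0,"az":0},{"fingers":0,"tx":0,"ty":0,"tz":0.03,"ax":0,"ay":0,"az":0},{"fingers":0,"tx":0,"ty":0,"tz":0.03,"ax":0,"ay":0,"az":0},{"fingers":0,"tx":0,"ty":0,"tz":0.02,"ax":0,"ay":0,"az":0},{"fingers":0,"tx":0,"ty":0,"tz":0,"ax":0,"ay":0,"az":0}]'
python3 - <<'E'
from tr import *
st()
overlay("wrist","pics/w7.png")
overlay("scene","pics/s7.png",(170,290,250,410),4)
E
```

```text
clock: 9.43
tcp_pos: [0.6357, 0.2248, 0.071]
tcp_rot: [3.141, 0.001, -0.006]
force: [0.8, -0.0, -0.4]
opening: 0.0155
t 9.43 tcp [0.6357 0.2248 0.071 ] rot [ 3.1407e+00  1.1000e-03 -6.2000e-03] F [ 0.8 -0.  -0.4] op 0.0155
[[1.0, 0.001, -0.004], [0.001, -1.0, -0.001], [-0.004, 0.001, -1.0]] j [0.23  0.322 1.611 0.    1.212 1.8  ]
```

View pics/w7.png

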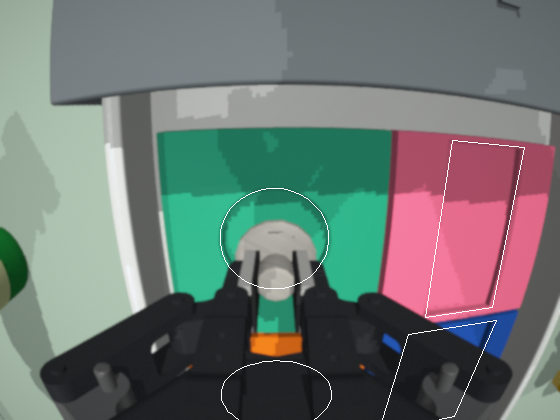

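View pics/s7.png

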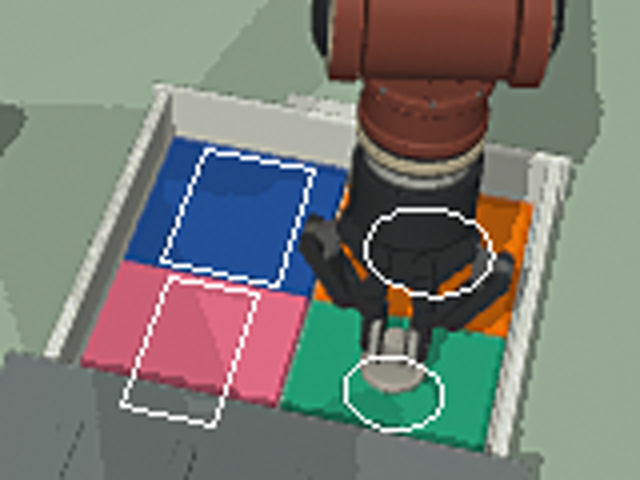

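```bash
python3 -m creep '[{"fingers":0,"tx":0.001,"ty":0,"tz":0.01,"ax":0,"ay":0,"az":0},{"fingers":0,"tx":0,"ty":0,"tz":0.008,"ax":0,"ay":0,"az":0},{"fingers":0,"tx":0,"ty":0,"tz":0.002,"ax":0,"ay":0,"az":0},{"fingers":0,"tx":0,"ty":0,"tz":0,"ax":0,"ay":0,"az":0}]'
python3 -m creep '[{"fingers":0,"tx":0,"ty":0,"tz":0.002,"ax":0,"ay":0,"az":0},{"fingers":0,"tx":0,"ty":0,"tz":0,"ax":0,"ay":0,"az":0}]'
```

```text
clock: 10.02
tcp_pos: [0.6378, 0.2244, 0.053]
tcp_rot: [3.141, 0.0, -0.001]
force: [-0.3, 0.7, -0.8]
opening: 0.0156
clock: 10.28
tcp_pos: [0.638, 0.2244, 0.0514]
tcp_rot: [-3.142, -0.0, -0.0]
force: [0.3, -0.5, -1.1]
opening: 0.0154
```

```bash
python3 -m creep '[{"fingers":0,"tx":0,"ty":0,"tz":0.002,"ax":0,"ay":0,"az":0},{"fingers":0,"tx":0,"ty":0,"tz":0,"ax":0,"ay":0,"az":0}]'
python3 -m creep '[{"fingers":0,"tx":0,"ty":0,"tz":0.0015,"ax":0,"ay":0,"az":0},{"fingers":0,"tx":0,"ty":0,"tz":0,"ax":0,"ay":0,"az":0}]'
```

```text
clock: 10.52
tcp_pos: [0.6378, 0.2244, 0.0491]
tcp_rot: [3.142, 0.0, -0.001]
force: [-0.3, 0.5, -0.6]
opening: 0.0157
clock: 10.78
tcp_pos: [0.638, 0.2244, 0.0478]
tcp_rot: [-3.142, -0.0, -0.0]
force: [0.3, -0.3, -0.4]
opening: 0.0154
```

```bash
python3 -m creep '[{"fingers":0,"tx":0,"ty":0,"tz":0.001,"ax":0,"ay":0,"az":0},{"fingers":0,"tx":0,"ty":0,"tz":0,"ax":0,"ay":0,"az":0}]'
python3 -m creep '[{"fingers":0,"tx":0,"ty":0,"tz":0.001,"ax":0,"ay":0,"az":0},{"fingers":0,"tx":0,"ty":0,"tz":0,"ax":0,"ay":0,"az":0}]'
```

```text
clock: 11.02
tcp_pos: [0.6381, 0.2245, 0.0476]
tcp_rot: [3.141, 0.0, 0.0]
force: [-2.2, -2.4, 4.5]
opening: 0.0151
clock: 11.28
tcp_pos: [0.6381, 0.2245, 0.0476]
tcp_rot: [3.141, 0.0, -0.0]
force: [-5.1, -1.2, 9.3]
opening: 0.0154
```

Run:
```python
from tr import *
st()
overlay("scene","pics/s8.png",(170,290,250,410),4)
```

```text
t 11.28 tcp [0.6381 0.2245 0.0476] rot [ 3.1414e+00  4.0000e-04 -2.0000e-04] F [-5.1 -1.2  9.3] op 0.0154
[[1.0, 0.0, -0.0], [0.0, -1.0, -0.0], [-0.0, 0.0, -1.0]] j [ 0.228  0.353  1.616 -0.     1.172  1.799]
```

View pics/s8.png

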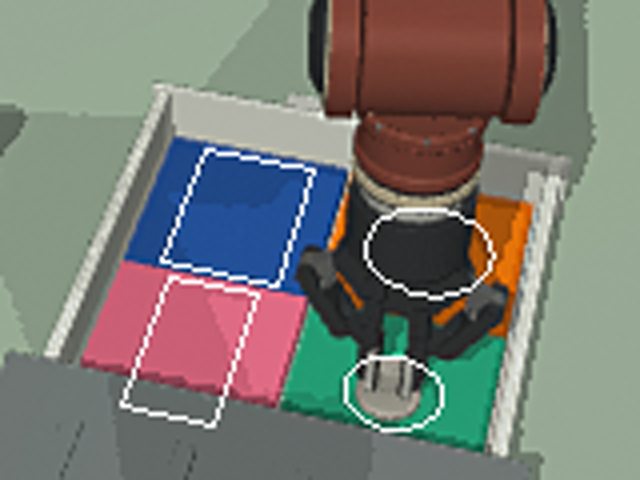

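Contact at TCP z 0.0476, with the plug inside the recess. I relax the pressure and let go.

```bash
python3 -m creep '[{"fingers":0,"tx":0,"ty":0,"tz":-0.0015,"ax":0,"ay":0,"az":0},{"fingers":0,"tx":0,"ty":0,"tz":0,"ax":0,"ay":0,"az":0},{"fingers":0.3,"tx":0,"ty":0,"tz":0,"ax":0,"ay":0,"az":0},{"fingers":0.6,"tx":0,"ty":0,"tz":0,"ax":0,"ay":0,"az":0},{"fingers":1,"tx":0,"ty":0,"tz":0,"ax":0,"ay":0,"az":0},{"fingers":1,"tx":0,"ty":0,"tz":0,"ax":0,"ay":0,"az":0},{"fingers":1,"tx":0,"ty":0,"tz":-0.01,"ax":0,"ay":0,"az":0},{"fingers":1,"tx":0,"ty":0,"tz":-0.03,"ax":0,"ay":0,"az":0},{"fingers":1,"tx":0,"ty":0,"tz":-0.05,"ax":0,"ay":0,"az":0},{"fingers":1,"tx":0,"ty":0,"tz":-0.05,"ax":0,"ay":0,"az":0}]'
python3 - <<'E'
from tr import *
st()
overlay("scene","pics/s9.png",(170,290,250,410),4)
overlay("wrist","pics/w9.png")
E
```

```text
clock: 12.58
tcp_pos: [0.6378, 0.2244, 0.1893]
tcp_rot: [-3.142, -0.0, -0.0]
force: [0.5, -0.5, 0.0]
opening: 0.0853
t 12.57 tcp [0.6378 0.2244 0.1893] rot [-3.1415e+00 -3.0000e-04 -4.0000e-04] F [ 0.5 -0.5  0. ] op 0.0853
[[1.0, 0.0, 0.0], [0.0, -1.0, 0.0], [0.0, -0.0, -1.0]] j [0.228 0.208 1.538 0.    1.396 1.799]
```

View pics/w9.png

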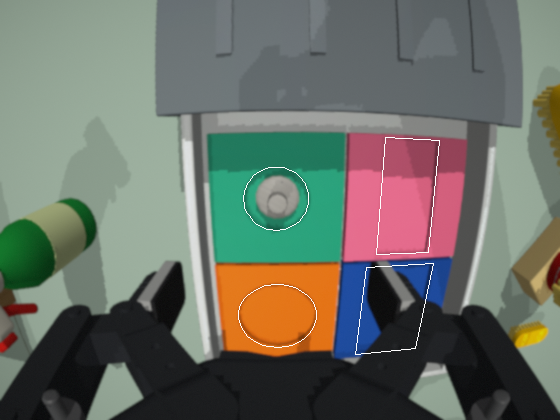

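The plug sits centred in the green recess at (277,199), matching the overlay circle. Next I look at the brush.

```bash
python3 -m creep '[{"fingers":1,"tx":-0.0128,"ty":0.0374,"tz":-0.007,"ax":0,"ay":0,"az":0},{"fingers":1,"tx":-0.0128,"ty":0.0374,"tz":-0.007,"ax":0,"ay":0,"az":0},{"fingers":1,"tx":-0.0128,"ty":0.0374,"tz":-0.007,"ax":0,"ay":0,"az":0},{"fingers":1,"tx":-0.0128,"ty":0.0374,"tz":-0.007,"ax":0,"ay":0,"az":0},{"fingers":1,"tx":-0.0128,"ty":0.0374,"tz":-0.007,"ax":0,"ay":0,"az":0},{"fingers":1,"tx":-0.0128,"ty":0.0374,"tz":-0.007,"ax":0,"ay":0,"az":0},{"fingers":1,"tx":-0.0128,"ty":0.0374,"tz":-0.007,"ax":0,"ay":0,"az":0},{"fingers":1,"tx":-0.0128,"ty":0.0374,"tz":-0.007,"ax":0,"ay":0,"az":0},{"fingers":1,"tx":-0.0128,"ty":0.0374,"tz":-0.007,"ax":0,"ay":0,"az":0},{"fingers":1,"tx":-0.0128,"ty":0.0374,"tz":-0.007,"ax":0,"ay":0,"az":0}]'
python3 -m creep '[{"fingers":1,"tx":0,"ty":0,"tz":0,"ax":0,"ay":0,"az":0},{"fingers":1,"tx":0,"ty":0,"tz":0,"ax":0,"ay":0,"az":0}]'
cat > meas.py <<'E'
from h import *
import sys
def meas(n,z,tag,cams=("wrist","top"),near=(.555,-.153)):
    for cam in cams:
        c=viewer.get_calibration(cam); im=viewer.get_image(cam).copy()
        for d in viewer.silhouettes(n,cam)[:4]:
            cs,_=cv2.findContours(d['pixels'].astype(np.uint8),cv2.RETR_EXTERNAL,cv2.CHAIN_APPROX_NONE)
            k=max(cs,key=cv2.contourArea)[:,0]
            w=np.array([at_z(cam,q,z,c)[:2] for q in k]); r=cv2.minAreaRect((w*1000).astype(np.float32))
            if np.hypot(r[0][0]/1000-near[0],r[0][1]/1000-near[1])<.05:
                print(n,cam,round(d['p'],2),k.mean(0).round(),np.array(r[0]).round(1),np.array(r[1]).round(1),round(r[2],1)); cv2.drawContours(im,[k[:,None]],-1,(255,0,255),1)
        cv2.imwrite(f"pics/{tag}_{cam}.png",im[:,:,::-1])
E
python3 - <<'E'
from meas import *
st(); meas("brush",.116,"b1")
E
```

```text
clock: 13.92
tcp_pos: [0.5093, -0.1507, 0.2577]
tcp_rot: [3.141, 0.0, 0.001]
force: [0.6, 0.2, 0.1]
opening: 0.0852
clock: 14.18
tcp_pos: [0.5099, -0.1492, 0.2572]
tcp_rot: [-3.141, 0.0, -0.0]
force: [-0.9, -0.4, 0.2]
opening: 0.0856
t 14.18 tcp [ 0.5099 -0.1492  0.2572] rot [-3.1411e+00  1.0000e-04 -1.0000e-04] F [-0.9 -0.4  0.2] op 0.0856
[[1.0, -0.0, 0.0], [-0.0, -1.0, 0.001], [0.0, -0.001, -1.0]] j [-4.250e-01 -1.800e-01  1.815e+00  1.000e-03  1.506e+00  1.146e+00]
brush wrist 0.8 [283. 145.] [ 556.6 -155.8] [ 40.4 105.3] 30.2
```

View pics/b1_wrist.png

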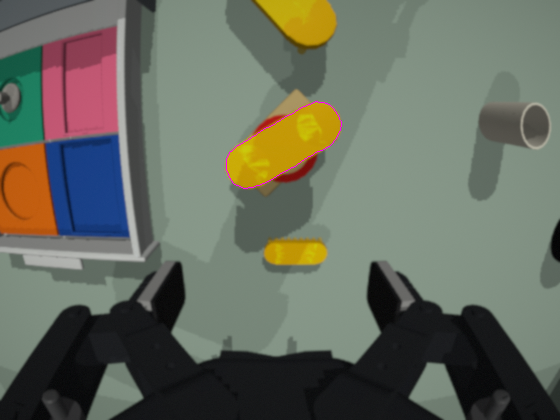

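```bash
python3 -m creep '[{"fingers":1,"tx":0.0233,"ty":0.003,"tz":0,"ax":0,"ay":0,"az":0},{"fingers":1,"tx":0.0233,"ty":0.003,"tz":0,"ax":0,"ay":0,"az":0},{"fingers":1,"tx":0,"ty":0,"tz":0,"ax":0,"ay":0,"az":10},{"fingers":1,"tx":0,"ty":0,"tz":0,"ax":0,"ay":0,"az":10},{"fingers":1,"tx":0,"ty":0,"tz":0,"ax":0,"ay":0,"az":10},{"fingers":1,"tx":0,"ty":0,"tz":0,"ax":0,"ay":0,"az":10},{"fingers":1,"tx":0,"ty":0,"tz":0,"ax":0,"ay":0,"az":10},{"fingers":1,"tx":0,"ty":0,"tz":0,"ax":0,"ay":0,"az":9.5},{"fingers":1,"tx":0,"ty":0,"tz":0,"ax":0,"ay":0,"az":0}]'
python3 - <<'E'
from meas import *
st(); meas("brush",.116,"b2",("wrist",))
E
```

```text
clock: 15.5
tcp_pos: [0.5567, -0.1548, 0.257]
tcp_rot: [-2.73, 1.555, 0.001]
force: [-0.5, 1.1, -0.7]
opening: 0.0856
t 15.5 tcp [ 0.5567 -0.1548  0.257 ] rot [-2.7300e+00  1.5545e+00  8.0000e-04] F [-0.5  1.1 -0.7] op 0.0856
[[0.51, -0.86, -0.0], [-0.86, -0.51, 0.0], [-0.0, 0.0, -1.0]] j [-0.4   -0.065  1.711  0.     1.497  2.206]
brush wrist 0.7 [275. 197.] [ 557.1 -156.6] [ 41.1 106.1] 31.4
```

View pics/b2_wrist.png

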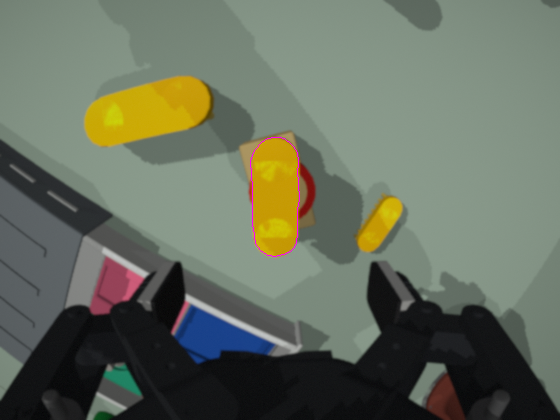

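The outlined brush spans (252–299, 137–256), is upright in the picture and centred between the fingers. I descend on it.

```bash
python3 -m creep '[{"fingers":1,"tx":0.0015,"ty":0.0005,"tz":0.03,"ax":0,"ay":0,"az":0},{"fingers":1,"tx":0,"ty":0,"tz":0.04,"ax":0,"ay":0,"az":0},{"fingers":1,"tx":0,"ty":0,"tz":0.04,"ax":0,"ay":0,"az":0},{"fingers":1,"tx":0,"ty":0,"tz":0.02,"ax":0,"ay":0,"az":0},{"fingers":1,"tx":0,"ty":0,"tz":0.015,"ax":0,"ay":0,"az":0},{"fingers":1,"tx":0,"ty":0,"tz":0.01,"ax":0,"ay":0,"az":0},{"fingers":1,"tx":0,"ty":0,"tz":0,"ax":0,"ay":0,"az":0},{"fingers":0.65,"tx":0,"ty":0,"tz":0,"ax":0,"ay":0,"az":0},{"fingers":0.55,"tx":0,"ty":0,"tz":0,"ax":0,"ay":0,"az":0},{"fingers":0.55,"tx":0,"ty":0,"tz":0,"ax":0,"ay":0,"az":0}]'
python3 - <<'E'
from meas import *
st(); meas("brush",.116,"b3",("wrist",))
im=viewer.get_image("scene"); cv2.imwrite("pics/s10.png",cv2.resize(im[100:280,120:360],None,fx=3,fy=3,interpolation=cv2.INTER_CUBIC)[:,:,::-1])
E
```

```text
clock: 16.85
tcp_pos: [0.5572, -0.1572, 0.1029]
tcp_rot: [-2.728, 1.559, -0.002]
force: [-0.5, -0.4, -0.3]
opening: 0.0471
t 16.85 tcp [ 0.5572 -0.1572  0.1029] rot [-2.7275e+00  1.5586e+00 -1.6000e-03] F [-0.5 -0.4 -0.3] op 0.0471
[[0.508, -0.862, 0.001], [-0.862, -0.508, -0.0], [0.001, -0.001, -1.0]] j [-0.404  0.074  1.839  0.     1.228  2.206]
brush wrist 0.75 [272. 265.] [ 563.1 -166.5] [40.  86.5] 30.4
```

View pics/b3_wrist.png

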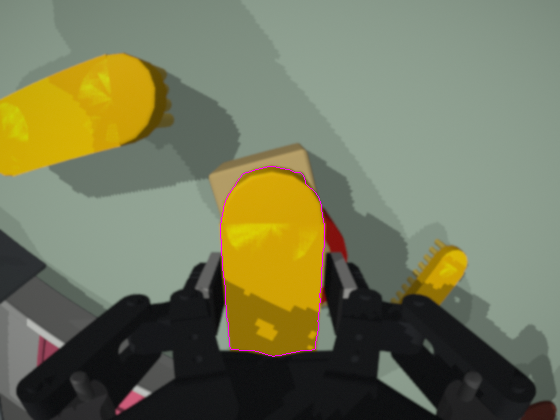

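View pics/s10.png

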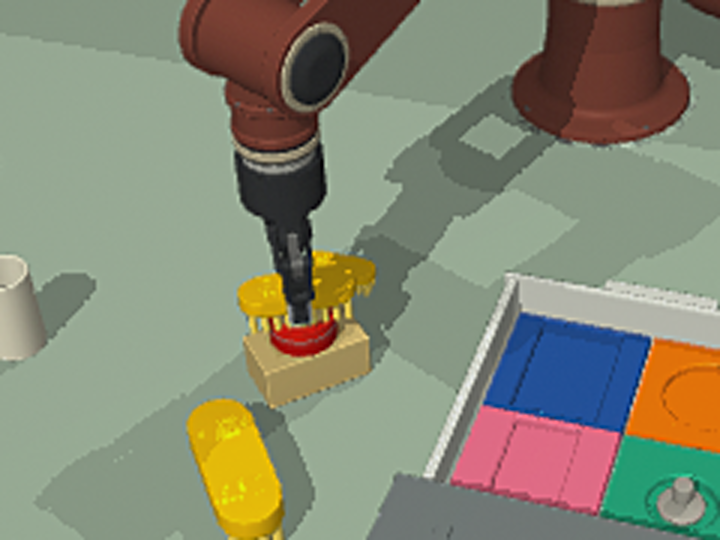

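```bash
python3 -m creep '[{"fingers":0.55,"tx":0,"ty":0,"tz":-0.003,"ax":0,"ay":0,"az":0},{"fingers":0.4,"tx":0,"ty":0,"tz":0,"ax":0,"ay":0,"az":0},{"fingers":0.2,"tx":0,"ty":0,"tz":0,"ax":0,"ay":0,"az":0},{"fingers":0,"tx":0,"ty":0,"tz":0,"ax":0,"ay":0,"az":0},{"fingers":0,"tx":0,"ty":0,"tz":0,"ax":0,"ay":0,"az":0},{"fingers":0,"tx":0,"ty":0,"tz":0,"ax":0,"ay":0,"az":0}]'
python3 -m creep '[{"fingers":0,"tx":0,"ty":0,"tz":-0.003,"ax":0,"ay":0,"az":0},{"fingers":0,"tx":0,"ty":0,"tz":-0.005,"ax":0,"ay":0,"az":0},{"fingers":0,"tx":0,"ty":0,"tz":-0.01,"ax":0,"ay":0,"az":0},{"fingers":0,"tx":0,"ty":0,"tz":-0.02,"ax":0,"ay":0,"az":0},{"fingers":0,"tx":0,"ty":0,"tz":-0.02,"ax":0,"ay":0,"az":0},{"fingers":0,"tx":0,"ty":0,"tz":-0.02,"ax":0,"ay":0,"az":0},{"fingers":0,"tx":0,"ty":0,"tz":-0.01,"ax":0,"ay":0,"az":0},{"fingers":0,"tx":0,"ty":0,"tz":0,"ax":0,"ay":0,"az":0}]'
python3 - <<'E'
from meas import *
st(); im=viewer.get_image("wrist"); cv2.imwrite("pics/w11.png",im[:,:,::-1])
im=viewer.get_image("scene"); cv2.imwrite("pics/s11.png",cv2.resize(im[100:280,120:360],None,fx=3,fy=3,interpolation=cv2.INTER_CUBIC)[:,:,::-1])
E
```

```text
clock: 17.75
tcp_pos: [0.5575, -0.1573, 0.1061]
tcp_rot: [-2.727, 1.559, -0.002]
force: [0.1, 1.0, 5.7]
opening: 0.0392
clock: 18.75
tcp_pos: [0.5575, -0.1573, 0.1947]
tcp_rot: [-2.727, 1.559, -0.004]
force: [0.2, 0.0, -1.3]
opening: 0.0389
t 18.75 tcp [ 0.5575 -0.1573  0.1947] rot [-2.7274  1.5586 -0.0036] F [ 0.2  0.  -1.3] op 0.0389
[[0.508, -0.862, 0.002], [-0.862, -0.508, -0.001], [0.002, -0.001, -1.0]] j [-0.404 -0.021  1.773  0.     1.387  2.206]
```

View pics/w11.png

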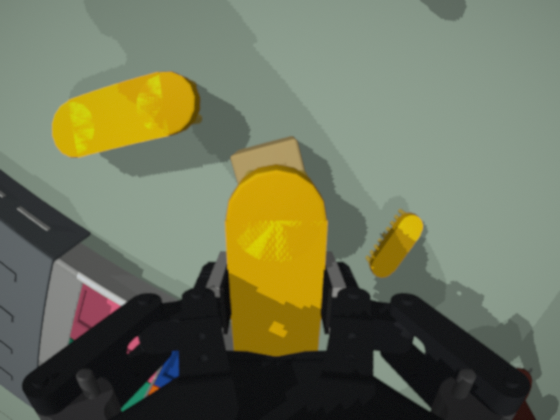

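View pics/s11.png

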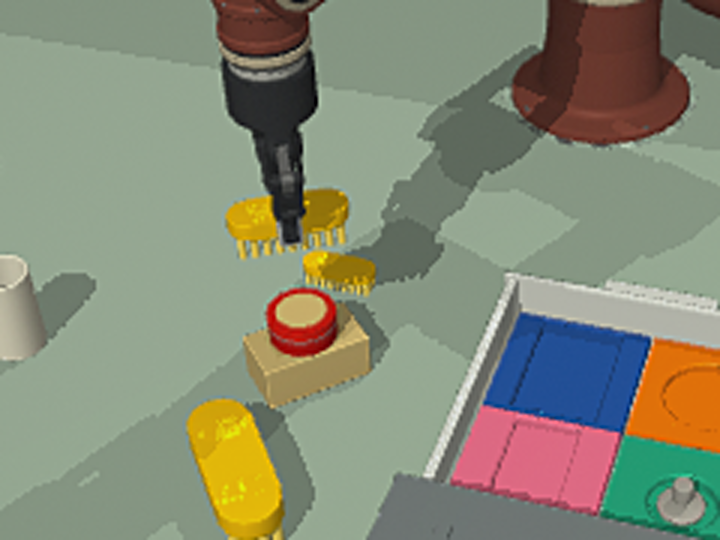

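The brush is held level, and the tin and soap stayed put. I turn it along the drawer and carry it to the pink tray.

```bash
python3 -m creep '[{"fingers":0,"tx":0,"ty":0,"tz":0,"ax":0,"ay":0,"az":-5},{"fingers":0,"tx":0,"ty":0,"tz":0,"ax":0,"ay":0,"az":-10},{"fingers":0,"tx":0,"ty":0,"tz":0,"ax":0,"ay":0,"az":-10},{"fingers":0,"tx":0,"ty":0,"tz":0,"ax":0,"ay":0,"az":-10},{"fingers":0,"tx":0,"ty":0,"tz":0,"ax":0,"ay":0,"az":-10},{"fingers":0,"tx":0,"ty":0,"tz":0,"ax":0,"ay":0,"az":-10},{"fingers":0,"tx":0,"ty":0,"tz":0,"ax":0,"ay":0,"az":-5},{"fingers":0,"tx":0,"ty":0,"tz":0,"ax":0,"ay":0,"az":0}]'
python3 -m creep '[{"fingers":0,"tx":0.005,"ty":-0.014,"tz":0,"ax":0,"ay":0,"az":0},{"fingers":0,"tx":0.01,"ty":-0.03,"tz":0,"ax":0,"ay":0,"az":0},{"fingers":0,"tx":0.01,"ty":-0.03,"tz":0,"ax":0,"ay":0,"az":0},{"fingers":0,"tx":0.01,"ty":-0.03,"tz":0,"ax":0,"ay":0,"az":0},{"fingers":0,"tx":0.01,"ty":-0.03,"tz":0,"ax":0,"ay":0,"az":0},{"fingers":0,"tx":0.01,"ty":-0.03,"tz":0,"ax":0,"ay":0,"az":0},{"fingers":0,"tx":0.01,"ty":-0.03,"tz":0,"ax":0,"ay":0,"az":0},{"fingers":0,"tx":0.01,"ty":-0.03,"tz":0,"ax":0,"ay":0,"az":0},{"fingers":0,"tx":0.006,"ty":-0.024,"tz":0,"ax":0,"ay":0,"az":0},{"fingers":0,"tx":0,"ty":0,"tz":0,"ax":0,"ay":0,"az":0}]'
python3 - <<'E'
from tr import *
from meas import meas
s,M=st(); meas("brush",s['tcp_pos'][2]+.010,"b4",("wrist","top","scene"),tc['pink'])
E
```

```text
clock: 19.85
tcp_pos: [0.5563, -0.1569, 0.192]
tcp_rot: [-3.141, -0.012, 0.003]
force: [-0.7, 0.1, -1.8]
opening: 0.0392
clock: 21.1
tcp_pos: [0.6356, 0.094, 0.1929]
tcp_rot: [-3.141, -0.017, 0.001]
force: [0.3, 0.3, -1.5]
opening: 0.0387
t 21.1 tcp [0.6356 0.094  0.1929] rot [-3.1412e+00 -1.7400e-02  1.1000e-03] F [ 0.3  0.3 -1.5] op 0.0387
[[1.0, 0.011, -0.001], [0.011, -1.0, 0.0], [-0.001, -0.0, -1.0]] j [0.031 0.13  1.62  0.    1.393 1.591]
brush wrist 0.55 [276. 265.] [644.5  93.3] [89.1 40. ] 0.5
brush top 0.44 [240. 183.] [624.9  94. ] [ 8.5 36. ] 1.0
brush scene 0.83 [296. 212.] [649.5  88.8] [127.4  41.7] 6.8
```

View pics/b4_wrist.png

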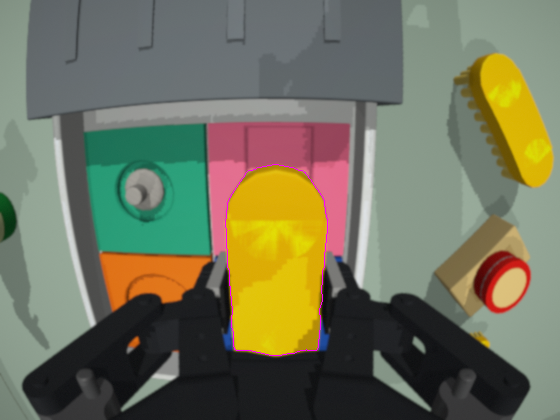

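```bash
python3 -m creep '[{"fingers":0,"tx":0.003,"ty":0.0025,"tz":0.01,"ax":0,"ay":0,"az":0},{"fingers":0,"tx":0,"ty":0,"tz":0.025,"ax":0,"ay":0,"az":0},{"fingers":0,"tx":0,"ty":0,"tz":0.03,"ax":0,"ay":0,"az":0},{"fingers":0,"tx":0,"ty":0,"tz":0.03,"ax":0,"ay":0,"az":0},{"fingers":0,"tx":0,"ty":0,"tz":0.02,"ax":0,"ay":0,"az":0},{"fingers":0,"tx":0,"ty":0,"tz":0.015,"ax":0,"ay":0,"az":0},{"fingers":0,"tx":0,"ty":0,"tz":0,"ax":0,"ay":0,"az":0},{"fingers":0,"tx":0,"ty":0,"tz":0,"ax":0,"ay":0,"az":0}]'
python3 - <<'E'
from tr import *
st(); overlay("wrist","pics/w12.png"); overlay("top","pics/t12.png",(140,300,140,300),4)
E
```

```text
clock: 22.4
tcp_pos: [0.6397, 0.0891, 0.0645]
tcp_rot: [-3.142, -0.014, -0.003]
force: [-0.2, -0.7, -1.1]
opening: 0.039
t 22.4 tcp [0.6397 0.0891 0.0645] rot [-3.1415 -0.0138 -0.0033] F [-0.2 -0.7 -1.1] op 0.039
[[1.0, 0.009, 0.002], [0.009, -1.0, 0.0], [0.002, -0.0, -1.0]] j [0.023 0.267 1.691 0.    1.181 1.585]
```

View pics/w12.png

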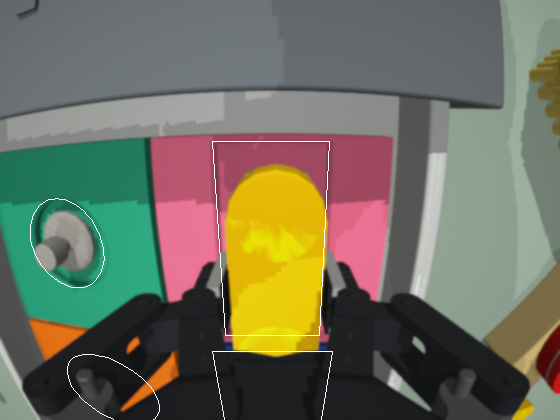

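View pics/t12.png

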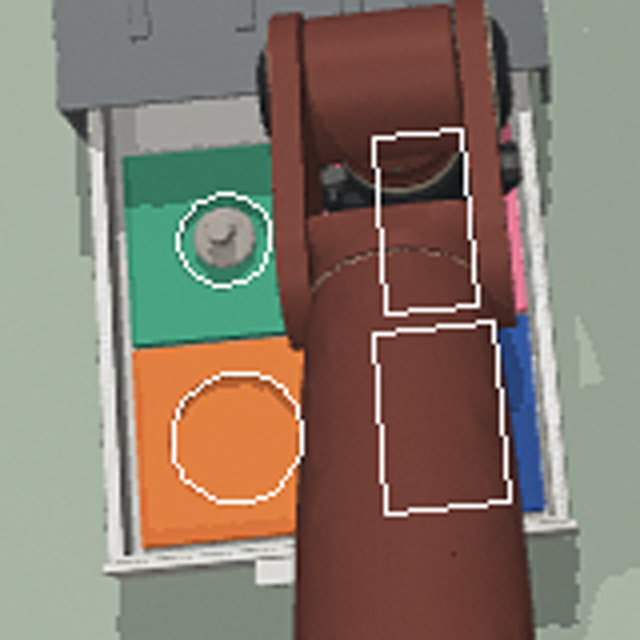

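The brush lies inside the overlaid pink recess (213–329), so I lower it.

```bash
python3 -m creep '[{"fingers":0,"tx":-0.001,"ty":-0.0015,"tz":0.006,"ax":0,"ay":0,"az":0},{"fingers":0,"tx":0,"ty":0,"tz":0.006,"ax":0,"ay":0,"az":0},{"fingers":0,"tx":0,"ty":0,"tz":0.003,"ax":0,"ay":0,"az":0},{"fingers":0,"tx":0,"ty":0,"tz":0,"ax":0,"ay":0,"az":0}]'
python3 -m creep '[{"fingers":0,"tx":0,"ty":0,"tz":0.001,"ax":0,"ay":0,"az":0},{"fingers":0,"tx":0,"ty":0,"tz":0,"ax":0,"ay":0,"az":0}]'
python3 -m creep '[{"fingers":0,"tx":0,"ty":0,"tz":0.001,"ax":0,"ay":0,"az":0},{"fingers":0,"tx":0,"ty":0,"tz":0,"ax":0,"ay":0,"az":0}]'
```

```text
clock: 23.0
tcp_pos: [0.6373, 0.0906, 0.0476]
tcp_rot: [3.142, 0.014, -0.002]
force: [0.3, 0.8, -1.0]
opening: 0.0387
clock: 23.25
tcp_pos: [0.6379, 0.0906, 0.0474]
tcp_rot: [-3.142, -0.014, -0.0]
force: [-0.3, 0.1, -0.9]
opening: 0.039
clock: 23.5
tcp_pos: [0.6377, 0.0906, 0.0463]
tcp_rot: [3.142, 0.014, -0.0]
force: [-0.6, -0.3, -0.9]
opening: 0.0389
```

```bash
python3 -m creep '[{"fingers":0,"tx":0,"ty":0,"tz":0.001,"ax":0,"ay":0,"az":0},{"fingers":0,"tx":0,"ty":0,"tz":0,"ax":0,"ay":0,"az":0}]'
python3 -m creep '[{"fingers":0,"tx":0,"ty":0,"tz":0.001,"ax":0,"ay":0,"az":0},{"fingers":0,"tx":0,"ty":0,"tz":0,"ax":0,"ay":0,"az":0}]'
```

```text
clock: 23.75
tcp_pos: [0.6378, 0.0906, 0.0462]
tcp_rot: [3.141, 0.014, -0.0]
force: [-4.4, -1.5, 5.3]
opening: 0.039
clock: 24.0
tcp_pos: [0.6378, 0.0906, 0.0462]
tcp_rot: [3.141, 0.014, -0.001]
force: [-6.4, -0.7, 10.2]
opening: 0.0388
```

```bash
python3 -m creep '[{"fingers":0,"tx":0,"ty":0,"tz":-0.0015,"ax":0,"ay":0,"az":0},{"fingers":0,"tx":0,"ty":0,"tz":0,"ax":0,"ay":0,"az":0},{"fingers":0.55,"tx":0,"ty":0,"tz":0,"ax":0,"ay":0,"az":0},{"fingers":0.75,"tx":0,"ty":0,"tz":0,"ax":0,"ay":0,"az":0},{"fingers":1,"tx":0,"ty":0,"tz":0,"ax":0,"ay":0,"az":0},{"fingers":1,"tx":0,"ty":0,"tz":0,"ax":0,"ay":0,"az":0},{"fingers":1,"tx":0,"ty":0,"tz":-0.01,"ax":0,"ay":0,"az":0},{"fingers":1,"tx":0,"ty":0,"tz":-0.03,"ax":0,"ay":0,"az":0},{"fingers":1,"tx":0,"ty":0,"tz":-0.05,"ax":0,"ay":0,"az":0},{"fingers":1,"tx":0,"ty":0,"tz":-0.05,"ax":0,"ay":0,"az":0}]'
python3 -m creep '[{"fingers":1,"tx":-0.015,"ty":0.03,"tz":-0.01,"ax":0,"ay":0,"az":0},{"fingers":1,"tx":-0.015,"ty":0.03,"tz":-0.01,"ax":0,"ay":0,"az":0},{"fingers":1,"tx":-0.015,"ty":0.03,"tz":-0.01,"ax":0,"ay":0,"az":0},{"fingers":1,"tx":-0.015,"ty":0.03,"tz":-0.01,"ax":0,"ay":0,"az":0},{"fingers":1,"tx":-0.015,"ty":0.03,"tz":-0.01,"ax":0,"ay":0,"az":0},{"fingers":1,"tx":-0.015,"ty":0.03,"tz":0,"ax":0,"ay":0,"az":0},{"fingers":1,"tx":-0.015,"ty":0.03,"tz":0,"ax":0,"ay":0,"az":0},{"fingers":1,"tx":-0.02,"ty":0.03,"tz":0,"ax":0,"ay":0,"az":0},{"fingers":1,"tx":0,"ty":0,"tz":0,"ax":0,"ay":0,"az":0}]'
python3 - <<'E'
from tr import *
from meas import meas
s,M=st(); meas("tin",.078,"c1",("wrist","top","scene"),(.557,-.157)); meas("soap",.048,"c2",("wrist","top"),(.557,-.157))
overlay("top","pics/t13.png",(140,300,140,300),4)
E
```

```text
clock: 25.25
tcp_pos: [0.6376, 0.0906, 0.1878]
tcp_rot: [-3.142, -0.014, -0.0]
force: [1.8, 0.0, 0.4]
opening: 0.0856
clock: 26.38
tcp_pos: [0.5142, -0.152, 0.2367]
tcp_rot: [3.141, 0.009, 0.002]
force: [0.6, 0.6, -0.9]
opening: 0.0853
t 26.38 tcp [ 0.5142 -0.152   0.2367] rot [3.1409e+00 8.9000e-03 1.8000e-03] F [ 0.6  0.6 -0.9] op 0.0853
[[1.0, 0.006, 0.001], [0.006, -1.0, -0.001], [0.001, 0.001, -1.0]] j [-0.426 -0.156  1.829 -0.     1.468  1.139]
tin wrist 0.56 [281. 155.] [ 549.6 -157.6] [64.8 64.6] 24.4
tin top 0.51 [342. 225.] [ 525.8 -153. ] [43.6 20.8] 85.1
tin scene 0.78 [220. 207.] [ 561.6 -156.4] [97.9 64.5] 21.2
soap wrist 0.75 [304. 121.] [ 575.3 -176.7] [59.3 42.4] 46.4
soap top 0.4 [336. 230.] [ 518.4 -137.8] [37.  20.2] 55.4
```

View pics/c1_wrist.png

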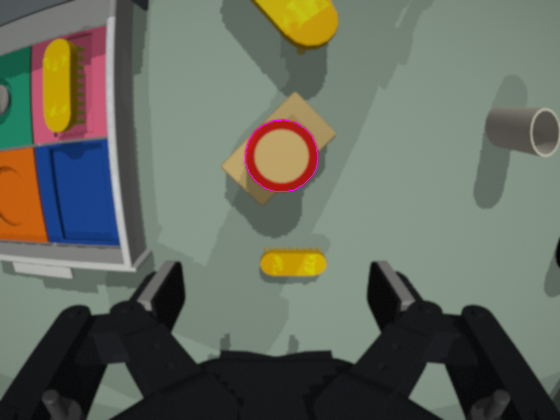

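View pics/t13.png

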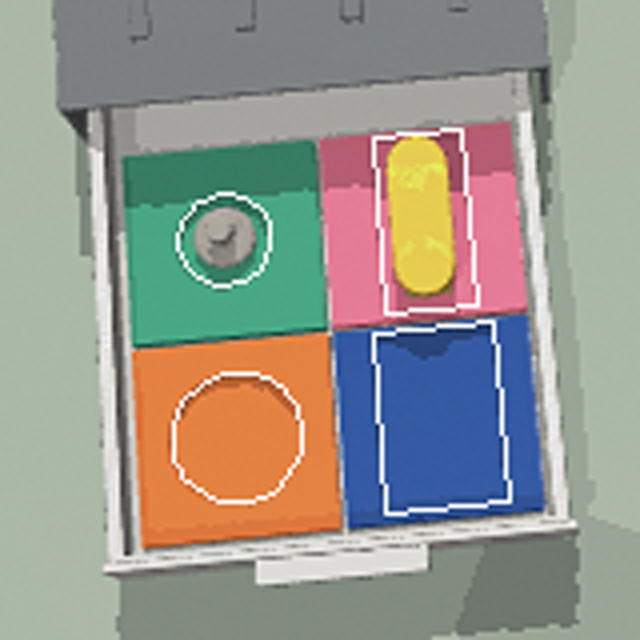

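The brush lies in the pink recess. The tin at (281,155) is centred at about (0.550, -0.158), so I go over it.

```bash
python3 -m creep '[{"fingers":1,"tx":0.0175,"ty":0.003,"tz":0,"ax":0,"ay":0,"az":0},{"fingers":1,"tx":0.0175,"ty":0.003,"tz":0,"ax":0,"ay":0,"az":0},{"fingers":1,"tx":0,"ty":0,"tz":0.04,"ax":0,"ay":0,"az":0},{"fingers":1,"tx":0,"ty":0,"tz":0.04,"ax":0,"ay":0,"az":0},{"fingers":1,"tx":0,"ty":0,"tz":0.02,"ax":0,"ay":0,"az":0},{"fingers":1,"tx":0,"ty":0,"tz":0,"ax":0,"ay":0,"az":0},{"fingers":1,"tx":0,"ty":0,"tz":0,"ax":0,"ay":0,"az":0}]'
python3 - <<'E'
from tr import *
from meas import meas
s,M=st(); meas("tin",.078,"c3",("wrist",),(.557,-.157))
E
```

```text
clock: 27.8
tcp_pos: [0.551, -0.1566, 0.1377]
tcp_rot: [3.14, 0.014, 0.004]
force: [-0.1, -1.1, -0.0]
opening: 0.0856
t 27.8 tcp [ 0.551  -0.1566  0.1377] rot [3.1404 0.014  0.0043] F [-0.1 -1.1 -0. ] op 0.0856
[[1.0, 0.009, 0.003], [0.009, -1.0, -0.001], [0.003, 0.001, -1.0]] j [-0.407  0.018  1.834 -0.     1.287  1.155]
tin wrist 0.76 [276. 229.] [ 551.9 -157.2] [68.4 65.1] 25.0
```

View pics/c3_wrist.png

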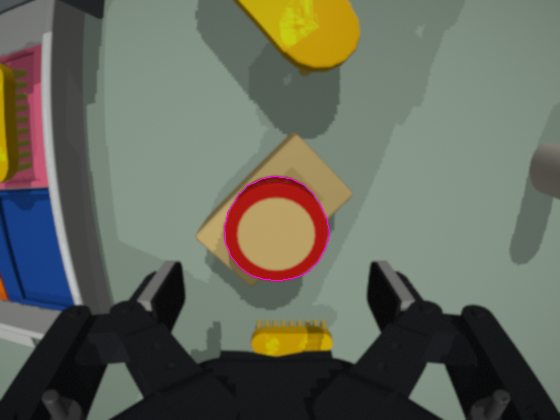

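```bash
python3 -m creep '[{"fingers":1,"tx":-0.0005,"ty":0.0005,"tz":0.03,"ax":0,"ay":0,"az":0},{"fingers":1,"tx":0,"ty":0,"tz":0.02,"ax":0,"ay":0,"az":0},{"fingers":1,"tx":0,"ty":0,"tz":0.015,"ax":0,"ay":0,"az":0},{"fingers":1,"tx":0,"ty":0,"tz":0.005,"ax":0,"ay":0,"az":0},{"fingers":1,"tx":0,"ty":0,"tz":0,"ax":0,"ay":0,"az":0},{"fingers":1,"tx":0,"ty":0,"tz":0,"ax":0,"ay":0,"az":0}]'
python3 - <<'E'
from tr import *
s,M=st(); im=viewer.get_image("wrist"); cv2.imwrite("pics/c4.png",im[:,:,::-1])
E
```

```text
clock: 28.65
tcp_pos: [0.5501, -0.157, 0.0667]
tcp_rot: [3.141, 0.014, 0.002]
force: [0.6, -0.6, -0.7]
opening: 0.0853
t 28.65 tcp [ 0.5501 -0.157   0.0667] rot [3.1409e+00 1.3900e-02 2.4000e-03] F [ 0.6 -0.6 -0.7] op 0.0853
[[1.0, 0.009, 0.002], [0.009, -1.0, -0.001], [0.002, 0.001, -1.0]] j [-0.408  0.105  1.873 -0.     1.161  1.154]
```

View pics/c4.png

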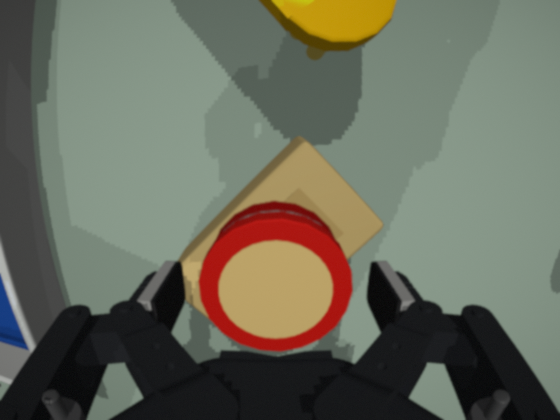

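The tin (200–351) is centred between the pads, so I close and lift.

```bash
python3 -m creep '[{"fingers":0.85,"tx":0,"ty":0,"tz":0,"ax":0,"ay":0,"az":0},{"fingers":0.8,"tx":0,"ty":0,"tz":0,"ax":0,"ay":0,"az":0},{"fingers":0.6,"tx":0,"ty":0,"tz":0,"ax":0,"ay":0,"az":0},{"fingers":0.3,"tx":0,"ty":0,"tz":0,"ax":0,"ay":0,"az":0},{"fingers":0,"tx":0,"ty":0,"tz":0,"ax":0,"ay":0,"az":0},{"fingers":0,"tx":0,"ty":0,"tz":0,"ax":0,"ay":0,"az":0}]'
python3 -m creep '[{"fingers":0,"tx":0,"ty":0,"tz":-0.003,"ax":0,"ay":0,"az":0},{"fingers":0,"tx":0,"ty":0,"tz":-0.005,"ax":0,"ay":0,"az":0},{"fingers":0,"tx":0,"ty":0,"tz":-0.01,"ax":0,"ay":0,"az":0},{"fingers":0,"tx":0,"ty":0,"tz":-0.02,"ax":0,"ay":0,"az":0},{"fingers":0,"tx":0,"ty":0,"tz":-0.03,"ax":0,"ay":0,"az":0},{"fingers":0,"tx":0,"ty":0,"tz":-0.03,"ax":0,"ay":0,"az":0},{"fingers":0,"tx":0,"ty":0,"tz":-0.02,"ax":0,"ay":0,"az":0},{"fingers":0,"tx":0,"ty":0,"tz":0,"ax":0,"ay":0,"az":0}]'
python3 - <<'E'
from tr import *
s,M=st(); im=viewer.get_image("wrist"); cv2.imwrite("pics/c5.png",im[:,:,::-1])
im=viewer.get_image("scene"); cv2.imwrite("pics/s13.png",cv2.resize(im[80:280,120:360],None,fx=3,fy=3,interpolation=cv2.INTER_CUBIC)[:,:,::-1])
E
```

```text
clock: 29.45
tcp_pos: [0.55, -0.157, 0.0667]
tcp_rot: [3.141, 0.014, 0.002]
force: [-0.7, -0.8, 5.4]
opening: 0.064
clock: 30.45
tcp_pos: [0.5507, -0.1572, 0.1867]
tcp_rot: [3.14, 0.014, 0.007]
force: [1.0, 0.4, -1.6]
opening: 0.0641
t 30.45 tcp [ 0.5507 -0.1572  0.1867] rot [3.1396 0.0139 0.007 ] F [ 1.   0.4 -1.6] op 0.0641
[[1.0, 0.009, 0.004], [0.009, -1.0, -0.002], [0.004, 0.002, -1.0]] j [-0.408 -0.031  1.797  0.     1.371  1.154]
```

View pics/c5.png

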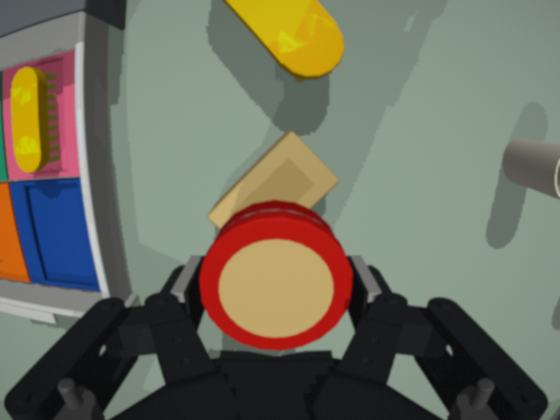

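View pics/s13.png

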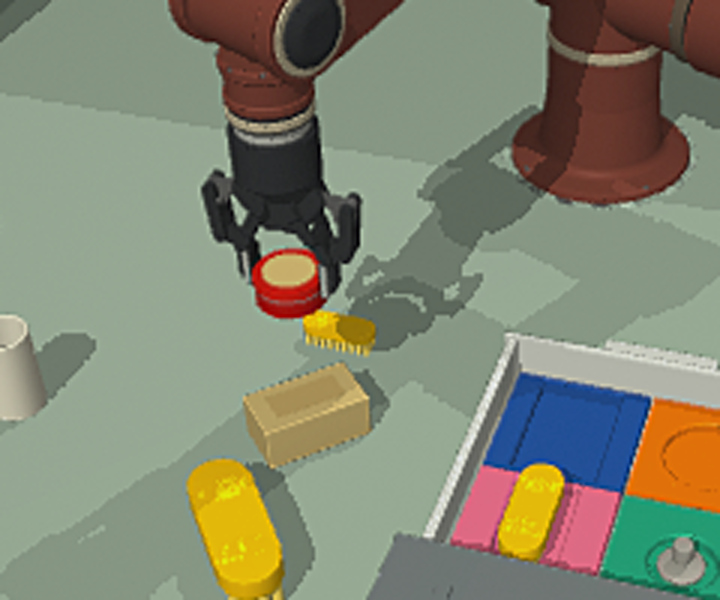

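```bash
python3 -m creep '[{"fingers":0,"tx":-0.002,"ty":-0.019,"tz":0,"ax":0,"ay":0,"az":0},{"fingers":0,"tx":-0.0045,"ty":-0.04,"tz":0,"ax":0,"ay":0,"az":0},{"fingers":0,"tx":-0.0045,"ty":-0.04,"tz":0,"ax":0,"ay":0,"az":0},{"fingers":0,"tx":-0.0045,"ty":-0.04,"tz":0,"ax":0,"ay":0,"az":0},{"fingers":0,"tx":-0.0045,"ty":-0.04,"tz":0,"ax":0,"ay":0,"az":0},{"fingers":0,"tx":-0.0045,"ty":-0.04,"tz":0,"ax":0,"ay":0,"az":0},{"fingers":0,"tx":-0.0045,"ty":-0.04,"tz":0,"ax":0,"ay":0,"az":0},{"fingers":0,"tx":-0.0045,"ty":-0.04,"tz":0,"ax":0,"ay":0,"az":0},{"fingers":0,"tx":-0.0045,"ty":-0.04,"tz":0,"ax":0,"ay":0,"az":0},{"fingers":0,"tx":-0.004,"ty":-0.03,"tz":0,"ax":0,"ay":0,"az":0}]'
python3 -m creep '[{"fingers":0,"tx":-0.002,"ty":-0.012,"tz":0,"ax":0,"ay":0,"az":0},{"fingers":0,"tx":0,"ty":0,"tz":0,"ax":0,"ay":0,"az":0},{"fingers":0,"tx":0,"ty":0,"tz":0.03,"ax":0,"ay":0,"az":0},{"fingers":0,"tx":0,"ty":0,"tz":0.04,"ax":0,"ay":0,"az":0},{"fingers":0,"tx":0,"ty":0,"tz":0.03,"ax":0,"ay":0,"az":0},{"fingers":0,"tx":0,"ty":0,"tz":0.02,"ax":0,"ay":0,"az":0},{"fingers":0,"tx":0,"ty":0,"tz":0,"ax":0,"ay":0,"az":0},{"fingers":0,"tx":0,"ty":0,"tz":0,"ax":0,"ay":0,"az":0}]'
python3 - <<'E'
from tr import *
s,M=st(); overlay("wrist","pics/c6.png"); overlay("scene","pics/s14.png",(170,290,250,410),4)
E
```

```text
clock: 31.8
tcp_pos: [0.5022, 0.2142, 0.1823]
tcp_rot: [3.141, 0.016, -0.004]
force: [0.9, -0.9, -0.7]
opening: 0.064
clock: 32.8
tcp_pos: [0.5032, 0.2239, 0.0652]
tcp_rot: [-3.141, -0.013, -0.004]
force: [0.2, 0.3, -1.4]
opening: 0.064
t 32.8 tcp [0.5032 0.2239 0.0652] rot [-3.141  -0.0132 -0.0035] F [ 0.2  0.3 -1.4] op 0.064
[[1.0, 0.008, 0.002], [0.008, -1.0, 0.001], [0.002, -0.001, -1.0]] j [ 0.284  0.059  1.926 -0.     1.155  1.846]
```

View pics/c6.png

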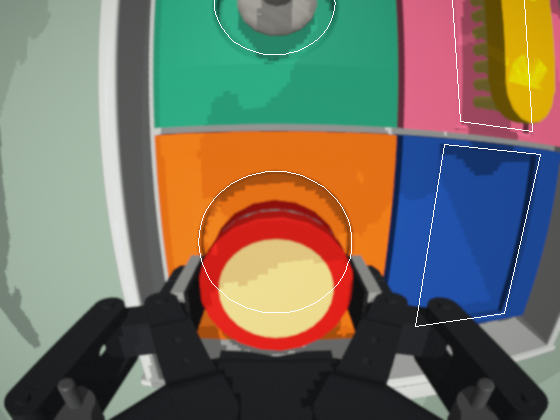

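View pics/s14.png

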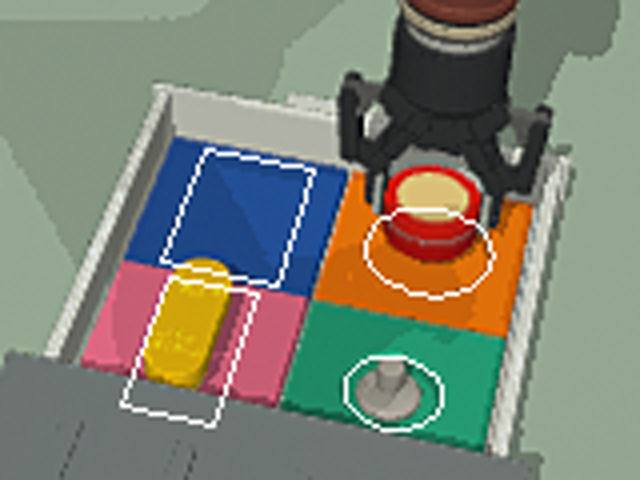

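```bash
python3 -m creep '[{"fingers":0,"tx":0,"ty":0,"tz":0.01,"ax":0,"ay":0,"az":0},{"fingers":0,"tx":0,"ty":0,"tz":0.01,"ax":0,"ay":0,"az":0},{"fingers":0,"tx":0,"ty":0,"tz":0.005,"ax":0,"ay":0,"az":0},{"fingers":0,"tx":0,"ty":0,"tz":0,"ax":0,"ay":0,"az":0}]'
python3 -m creep '[{"fingers":0,"tx":0,"ty":0,"tz":0.0015,"ax":0,"ay":0,"az":0},{"fingers":0,"tx":0,"ty":0,"tz":0,"ax":0,"ay":0,"az":0}]'
python3 -m creep '[{"fingers":0,"tx":0,"ty":0,"tz":0.001,"ax":0,"ay":0,"az":0},{"fingers":0,"tx":0,"ty":0,"tz":0,"ax":0,"ay":0,"az":0}]'
```

```text
clock: 33.4
tcp_pos: [0.5014, 0.2238, 0.0378]
tcp_rot: [3.141, 0.014, -0.003]
force: [-0.2, -0.5, -1.5]
opening: 0.0637
clock: 33.65
tcp_pos: [0.5022, 0.224, 0.0375]
tcp_rot: [-3.141, -0.014, -0.001]
force: [-0.6, 0.0, -1.3]
opening: 0.0638
clock: 33.9
tcp_pos: [0.5024, 0.224, 0.0367]
tcp_rot: [-3.141, -0.014, -0.001]
force: [0.1, -0.6, 0.5]
opening: 0.0645
```

```bash
python3 -m creep '[{"fingers":0,"tx":0,"ty":0,"tz":0.001,"ax":0,"ay":0,"az":0},{"fingers":0,"tx":0,"ty":0,"tz":0,"ax":0,"ay":0,"az":0}]'
python3 - <<'E'
from tr import *
s,M=st(); overlay("wrist","pics/c7.png"); overlay("scene","pics/s15.png",(170,290,250,410),4)
E
```

```text
clock: 34.15
tcp_pos: [0.5024, 0.224, 0.0366]
tcp_rot: [3.141, 0.014, -0.0]
force: [-4.1, -0.7, 6.9]
opening: 0.0642
t 34.15 tcp [0.5024 0.224  0.0366] rot [ 3.1415e+00  1.4000e-02 -1.0000e-04] F [-4.1 -0.7  6.9] op 0.0642
[[1.0, 0.009, -0.0], [0.009, -1.0, -0.0], [-0.0, 0.0, -1.0]] j [ 0.284  0.102  1.936 -0.     1.104  1.846]
```

View pics/s15.png

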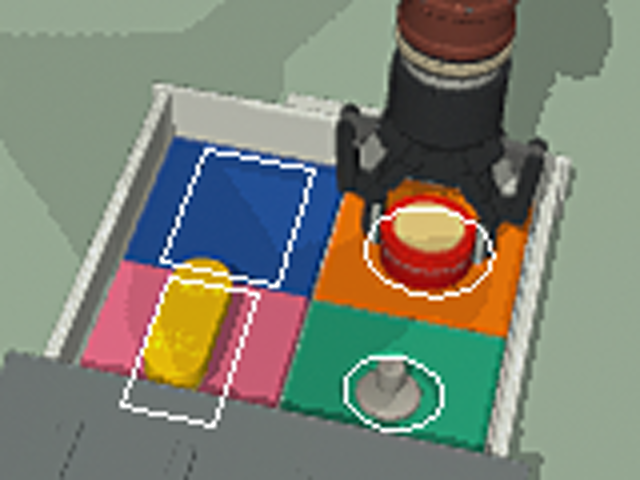

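Contact came at the expected height, which puts the tin's underside at 0.018. I release and back off.

```bash
python3 -m creep '[{"fingers":0,"tx":0,"ty":0,"tz":-0.001,"ax":0,"ay":0,"az":0},{"fingers":0,"tx":0,"ty":0,"tz":0,"ax":0,"ay":0,"az":0},{"fingers":0.85,"tx":0,"ty":0,"tz":0,"ax":0,"ay":0,"az":0},{"fingers":1,"tx":0,"ty":0,"tz":0,"ax":0,"ay":0,"az":0},{"fingers":1,"tx":0,"ty":0,"tz":0,"ax":0,"ay":0,"az":0},{"fingers":1,"tx":0,"ty":0,"tz":0,"ax":0,"ay":0,"az":0},{"fingers":1,"tx":0,"ty":0,"tz":-0.01,"ax":0,"ay":0,"az":0},{"fingers":1,"tx":0,"ty":0,"tz":-0.04,"ax":0,"ay":0,"az":0},{"fingers":1,"tx":0,"ty":0,"tz":-0.06,"ax":0,"ay":0,"az":0},{"fingers":1,"tx":0,"ty":0,"tz":-0.06,"ax":0,"ay":0,"az":0}]'
python3 -m creep '[{"fingers":1,"tx":0,"ty":0.037,"tz":0,"ax":0,"ay":0,"az":0},{"fingers":1,"tx":0,"ty":0.037,"tz":0,"ax":0,"ay":0,"az":0},{"fingers":1,"tx":0,"ty":0.037,"tz":0,"ax":0,"ay":0,"az":0},{"fingers":1,"tx":0,"ty":0.037,"tz":0,"ax":0,"ay":0,"az":0},{"fingers":1,"tx":0,"ty":0.037,"tz":0,"ax":0,"ay":0,"az":0},{"fingers":1,"tx":0,"ty":0.037,"tz":0,"ax":0,"ay":0,"az":0},{"fingers":1,"tx":0,"ty":0.037,"tz":0,"ax":0,"ay":0,"az":0},{"fingers":1,"tx":0,"ty":0.037,"tz":0,"ax":0,"ay":0,"az":0},{"fingers":1,"tx":0,"ty":0.037,"tz":0,"ax":0,"ay":0,"az":0},{"fingers":1,"tx":0,"ty":0.037,"tz":0,"ax":0,"ay":0,"az":0}]'
python3 -m creep '[{"fingers":1,"tx":0,"ty":0,"tz":0,"ax":0,"ay":0,"az":0},{"fingers":1,"tx":0,"ty":0,"tz":0,"ax":0,"ay":0,"az":0}]'
python3 - <<'E'
from tr import *
from meas import meas
s,M=st(); meas("soap",.048,"d1",("wrist","top"),(.557,-.157)); overlay("top","pics/t16.png",(140,300,140,300),4)
E
```

```text
clock: 35.5
tcp_pos: [0.5017, 0.2238, 0.2086]
tcp_rot: [-3.141, -0.014, -0.001]
force: [1.5, -0.4, -0.0]
opening: 0.085
clock: 36.75
tcp_pos: [0.5053, -0.1473, 0.2072]
tcp_rot: [3.141, 0.014, 0.002]
force: [0.4, 0.7, 0.7]
opening: 0.0856
clock: 37.0
tcp_pos: [0.5053, -0.1458, 0.2067]
tcp_rot: [-3.141, -0.014, -0.001]
force: [0.9, 0.6, -0.3]
opening: 0.0853
t 37.0 tcp [ 0.5053 -0.1458  0.2067] rot [-3.1413e+00 -1.3600e-02 -6.0000e-04] F [ 0.9  0.6 -0.3] op 0.0853
[[1.0, 0.009, 0.0], [0.009, -1.0, 0.0], [0.0, -0.0, -1.0]] j [-0.423 -0.16   1.882  0.     1.419  1.139]
soap wrist 0.66 [286. 142.] [ 552.5 -154.6] [ 60.  105.2] 45.7
```

View pics/d1_wrist.png

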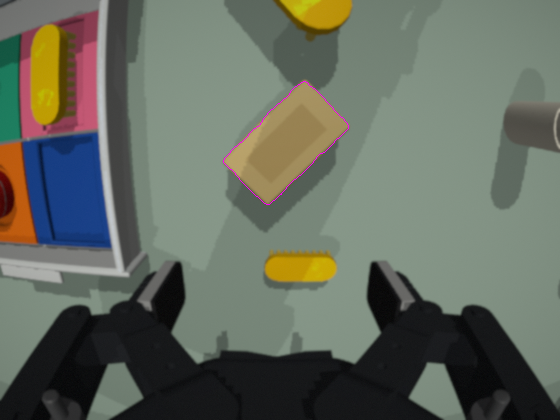

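View pics/t16.png

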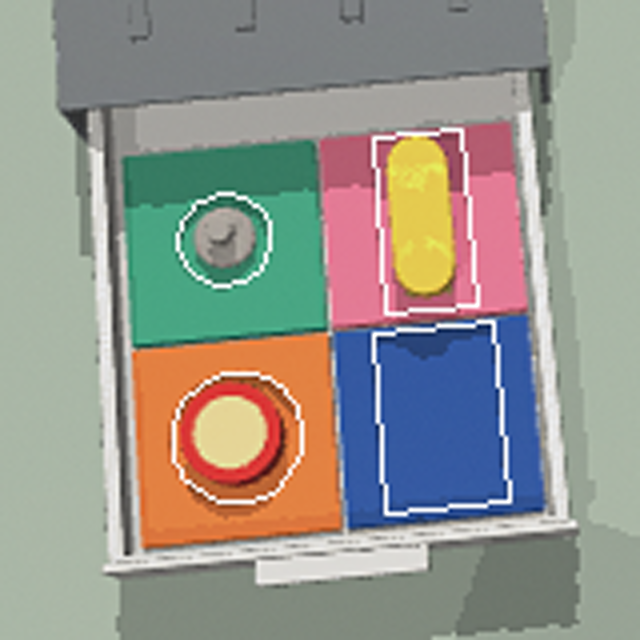

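The tin is in place. The soap is alone at (0.5525, -0.1546), and its short axis lies at 45.7°.

```bash
python3 -m creep '[{"fingers":1,"tx":0.0235,"ty":0.0046,"tz":0,"ax":0,"ay":0,"az":0},{"fingers":1,"tx":0.0235,"ty":0.0046,"tz":0,"ax":0,"ay":0,"az":0},{"fingers":1,"tx":0,"ty":0,"tz":0,"ax":0,"ay":0,"az":10},{"fingers":1,"tx":0,"ty":0,"tz":0,"ax":0,"ay":0,"az":10},{"fingers":1,"tx":0,"ty":0,"tz":0,"ax":0,"ay":0,"az":10},{"fingers":1,"tx":0,"ty":0,"tz":0,"ax":0,"ay":0,"az":10},{"fingers":1,"tx":0,"ty":0,"tz":0,"ax":0,"ay":0,"az":4.8},{"fingers":1,"tx":0,"ty":0,"tz":0.04,"ax":0,"ay":0,"az":0},{"fingers":1,"tx":0,"ty":0,"tz":0.04,"ax":0,"ay":0,"az":0},{"fingers":1,"tx":0,"ty":0,"tz":0,"ax":0,"ay":0,"az":0}]'
python3 - <<'E'
from tr import *
from meas import meas
s,M=st(); meas("soap",.048,"d2",("wrist",),(.557,-.157))
E
```

```text
clock: 38.5
tcp_pos: [0.5497, -0.1532, 0.1223]
tcp_rot: [-2.91, 1.183, 0.013]
force: [-0.9, 0.3, -0.4]
opening: 0.0853
t 38.5 tcp [ 0.5497 -0.1532  0.1223] rot [-2.9101  1.1831  0.0131] F [-0.9  0.3 -0.4] op 0.0853
[[0.716, -0.698, -0.008], [-0.698, -0.716, 0.003], [-0.008, 0.003, -1.0]] j [-0.402  0.037  1.842 -0.     1.271  1.941]
soap wrist 0.7 [273. 212.] [ 554.1 -156.6] [ 59.5 107.9] 45.3
```

View pics/d2_wrist.png

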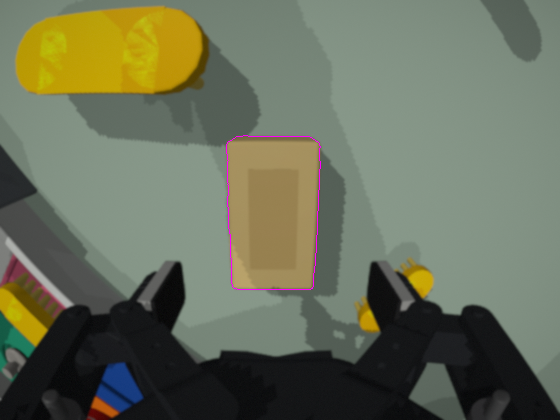

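```bash
python3 -m creep '[{"fingers":1,"tx":0.001,"ty":0,"tz":0.03,"ax":0,"ay":0,"az":0},{"fingers":1,"tx":0,"ty":0,"tz":0.03,"ax":0,"ay":0,"az":0},{"fingers":1,"tx":0,"ty":0,"tz":0.02,"ax":0,"ay":0,"az":0},{"fingers":1,"tx":0,"ty":0,"tz":0.015,"ax":0,"ay":0,"az":0},{"fingers":1,"tx":0,"ty":0,"tz":0,"ax":0,"ay":0,"az":0},{"fingers":1,"tx":0,"ty":0,"tz":0,"ax":0,"ay":0,"az":0}]'
python3 - <<'E'
from tr import *
from meas import meas
s,M=st(); meas("soap",.048,"d3",("wrist",),(.557,-.157))
E
```

```text
clock: 39.35
tcp_pos: [0.554, -0.1559, 0.0324]
tcp_rot: [2.91, -1.184, 0.003]
force: [0.2, -0.1, 0.4]
opening: 0.0853
t 39.35 tcp [ 0.554  -0.1559  0.0324] rot [ 2.9098e+00 -1.1842e+00  2.9000e-03] F [ 0.2 -0.1  0.4] op 0.0853
[[0.716, -0.698, 0.002], [-0.698, -0.716, -0.001], [0.002, -0.001, -1.0]] j [-0.404  0.163  1.876  0.     1.1    1.94 ]
soap wrist 0.97 [274. 258.] [ 562.4 -164.7] [58.5 90.1] 45.4
```

View pics/d3_wrist.png

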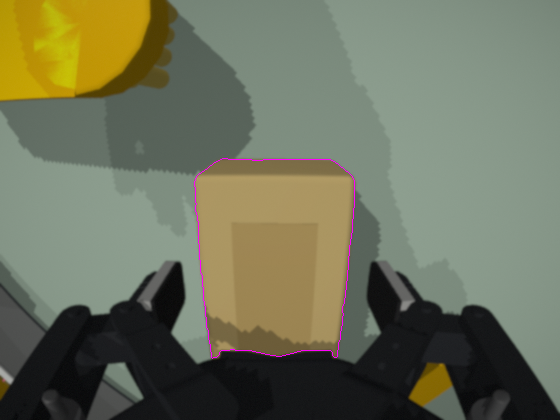

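The soap (196–354) is centred between the pads. I go 4 mm lower, close and lift.

```bash
python3 -m creep '[{"fingers":1,"tx":0,"ty":0,"tz":0.004,"ax":0,"ay":0,"az":0},{"fingers":0.8,"tx":0,"ty":0,"tz":0,"ax":0,"ay":0,"az":0},{"fingers":0.74,"tx":0,"ty":0,"tz":0,"ax":0,"ay":0,"az":0},{"fingers":0.5,"tx":0,"ty":0,"tz":0,"ax":0,"ay":0,"az":0},{"fingers":0.2,"tx":0,"ty":0,"tz":0,"ax":0,"ay":0,"az":0},{"fingers":0,"tx":0,"ty":0,"tz":0,"ax":0,"ay":0,"az":0},{"fingers":0,"tx":0,"ty":0,"tz":0,"ax":0,"ay":0,"az":0}]'
python3 -m creep '[{"fingers":0,"tx":0,"ty":0,"tz":-0.003,"ax":0,"ay":0,"az":0},{"fingers":0,"tx":0,"ty":0,"tz":-0.005,"ax":0,"ay":0,"az":0},{"fingers":0,"tx":0,"ty":0,"tz":-0.01,"ax":0,"ay":0,"az":0},{"fingers":0,"tx":0,"ty":0,"tz":-0.02,"ax":0,"ay":0,"az":0},{"fingers":0,"tx":0,"ty":0,"tz":-0.03,"ax":0,"ay":0,"az":0},{"fingers":0,"tx":0,"ty":0,"tz":-0.03,"ax":0,"ay":0,"az":0},{"fingers":0,"tx":0,"ty":0,"tz":-0.03,"ax":0,"ay":0,"az":0},{"fingers":0,"tx":0,"ty":0,"tz":-0.02,"ax":0,"ay":0,"az":0},{"fingers":0,"tx":0,"ty":0,"tz":0,"ax":0,"ay":0,"az":0}]'
python3 - <<'E'
from tr import *
s,M=st(); im=viewer.get_image("wrist"); cv2.imwrite("pics/d4.png",im[:,:,::-1])
im=viewer.get_image("scene"); cv2.imwrite("pics/s17.png",cv2.resize(im[80:280,120:360],None,fx=3,fy=3,interpolation=cv2.INTER_CUBIC)[:,:,::-1])
E
```

```text
clock: 40.33
tcp_pos: [0.5535, -0.1557, 0.0277]
tcp_rot: [-2.91, 1.184, -0.001]
force: [0.0, 0.3, 2.0]
opening: 0.0593
clock: 41.45
tcp_pos: [0.5544, -0.1561, 0.1782]
tcp_rot: [2.91, -1.184, 0.008]
force: [0.0, -0.4, -2.8]
opening: 0.0591
t 41.45 tcp [ 0.5544 -0.1561  0.1782] rot [ 2.9098 -1.1842  0.0078] F [ 0.  -0.4 -2.8] op 0.0591
[[0.716, -0.698, 0.005], [-0.698, -0.716, -0.002], [0.005, -0.002, -1.0]] j [-0.404 -0.016  1.797  0.     1.356  1.94 ]
```

View pics/d4.png

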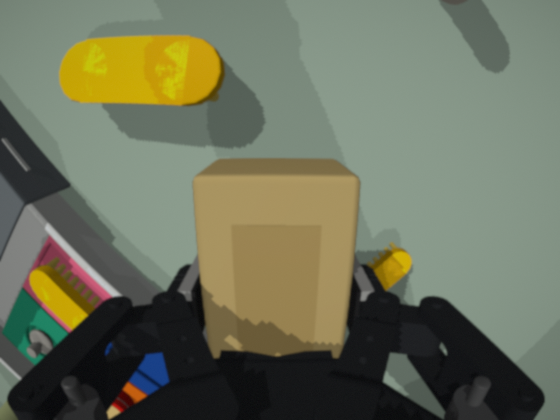

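View pics/s17.png

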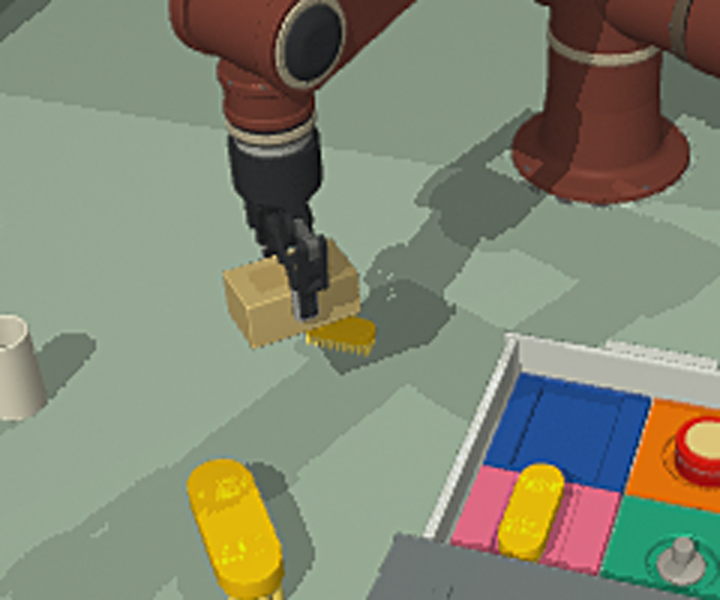

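```bash
python3 -m creep '[{"fingers":0,"tx":0,"ty":0,"tz":0,"ax":0,"ay":0,"az":-5},{"fingers":0,"tx":0,"ty":0,"tz":0,"ax":0,"ay":0,"az":-10},{"fingers":0,"tx":0,"ty":0,"tz":0,"ax":0,"ay":0,"az":-10},{"fingers":0,"tx":0,"ty":0,"tz":0,"ax":0,"ay":0,"az":-10},{"fingers":0,"tx":0,"ty":0,"tz":0,"ax":0,"ay":0,"az":-7},{"fingers":0,"tx":0,"ty":0,"tz":0,"ax":0,"ay":0,"az":-2.8},{"fingers":0,"tx":0,"ty":0,"tz":0,"ax":0,"ay":0,"az":0}]'
python3 -m creep '[{"fingers":0,"tx":-0.002,"ty":-0.012,"tz":0,"ax":0,"ay":0,"az":0},{"fingers":0,"tx":-0.006,"ty":-0.03,"tz":0,"ax":0,"ay":0,"az":0},{"fingers":0,"tx":-0.006,"ty":-0.03,"tz":0,"ax":0,"ay":0,"az":0},{"fingers":0,"tx":-0.006,"ty":-0.03,"tz":0,"ax":0,"ay":0,"az":0},{"fingers":0,"tx":-0.006,"ty":-0.03,"tz":0,"ax":0,"ay":0,"az":0},{"fingers":0,"tx":-0.006,"ty":-0.03,"tz":0,"ax":0,"ay":0,"az":0},{"fingers":0,"tx":-0.006,"ty":-0.03,"tz":0,"ax":0,"ay":0,"az":0},{"fingers":0,"tx":-0.006,"ty":-0.03,"tz":0,"ax":0,"ay":0,"az":0},{"fingers":0,"tx":-0.0035,"ty":-0.0235,"tz":0,"ax":0,"ay":0,"az":0},{"fingers":0,"tx":0,"ty":0,"tz":0,"ax":0,"ay":0,"az":0}]'
python3 - <<'E'
from tr import *
from meas import meas
s,M=st(); meas("soap",s['tcp_pos'][2]+.0205,"d5",("wrist",),tc['blue']); overlay("wrist","pics/d5b.png")
E
```

```text
clock: 42.42
tcp_pos: [0.5521, -0.1551, 0.1732]
tcp_rot: [-3.14, -0.013, 0.005]
force: [0.5, 0.1, -3.6]
opening: 0.0593
clock: 43.68
tcp_pos: [0.5025, 0.0912, 0.1749]
tcp_rot: [-3.141, -0.018, 0.001]
force: [0.4, -0.4, -2.0]
opening: 0.0594
t 43.67 tcp [0.5025 0.0912 0.1749] rot [-3.1413e+00 -1.7800e-02  1.3000e-03] F [ 0.4 -0.4 -2. ] op 0.0594
[[1.0, 0.011, -0.001], [0.011, -1.0, 0.0], [-0.001, -0.0, -1.0]] j [ 0.034 -0.17   1.946  0.     1.367  1.593]
soap wrist 0.62 [276. 257.] [516.9  90.6] [85.6 58.6] 0.5
```

View pics/d5b.png

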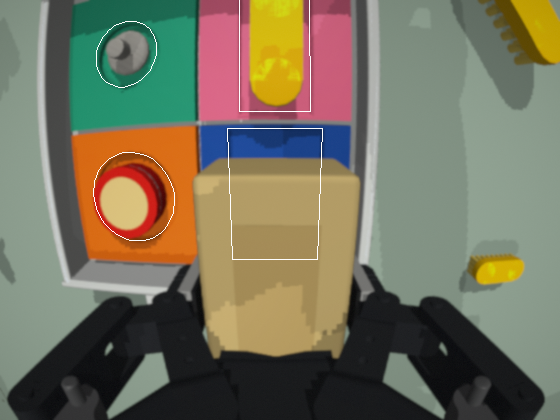

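```bash
python3 -m creep '[{"fingers":0,"tx":0.001,"ty":0.001,"tz":0.015,"ax":0,"ay":0,"az":0},{"fingers":0,"tx":0,"ty":0,"tz":0.03,"ax":0,"ay":0,"az":0},{"fingers":0,"tx":0,"ty":0,"tz":0.03,"ax":0,"ay":0,"az":0},{"fingers":0,"tx":0,"ty":0,"tz":0.02,"ax":0,"ay":0,"az":0},{"fingers":0,"tx":0,"ty":0,"tz":0.01,"ax":0,"ay":0,"az":0},{"fingers":0,"tx":0,"ty":0,"tz":0,"ax":0,"ay":0,"az":0},{"fingers":0,"tx":0,"ty":0,"tz":0,"ax":0,"ay":0,"az":0}]'
python3 - <<'E'
from tr import *
s,M=st(); c=viewer.get_calibration("wrist")
for v in (159,177): print(v,at_z("wrist",(276,v),s['tcp_pos'][2]+(.0205 if v==177 else -.0275),c)-.053)
overlay("wrist","pics/d6.png"); overlay("scene","pics/s18.png",(170,290,250,410),4)
E
```

```text
clock: 44.7
tcp_pos: [0.5053, 0.0884, 0.0712]
tcp_rot: [-3.142, -0.013, -0.003]
force: [-0.2, -0.8, -2.5]
opening: 0.0591
t 44.7 tcp [0.5053 0.0884 0.0712] rot [-3.1415e+00 -1.3400e-02 -2.8000e-03] F [-0.2 -0.8 -2.5] op 0.0591
[[1.0, 0.009, 0.002], [0.009, -1.0, 0.0], [0.002, -0.0, -1.0]] j [ 0.028 -0.038  2.012 -0.     1.166  1.59 ]
159 [ 0.50260995  0.03482088 -0.00925746]
177 [0.50278679 0.03489721 0.03874254]
```

View pics/d6.png

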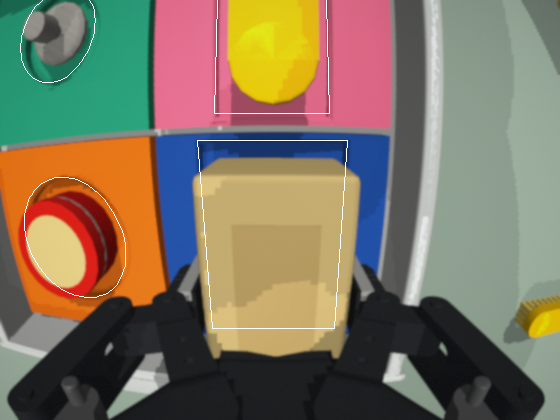

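View pics/s18.png

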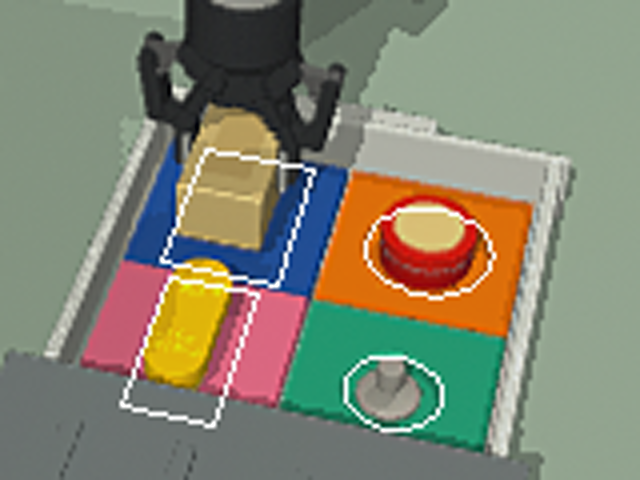

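The soap is 1–2 mm off the recess centre. I nudge it over and lower it.

```bash
python3 -m creep '[{"fingers":0,"tx":0.0015,"ty":-0.001,"tz":0.008,"ax":0,"ay":0,"az":0},{"fingers":0,"tx":0,"ty":0,"tz":0.008,"ax":0,"ay":0,"az":0},{"fingers":0,"tx":0,"ty":0,"tz":0.006,"ax":0,"ay":0,"az":0},{"fingers":0,"tx":0,"ty":0,"tz":0,"ax":0,"ay":0,"az":0}]'
python3 -m creep '[{"fingers":0,"tx":0,"ty":0,"tz":0.001,"ax":0,"ay":0,"az":0},{"fingers":0,"tx":0,"ty":0,"tz":0,"ax":0,"ay":0,"az":0}]'
python3 -m creep '[{"fingers":0,"tx":0,"ty":0,"tz":0.001,"ax":0,"ay":0,"az":0},{"fingers":0,"tx":0,"ty":0,"tz":0,"ax":0,"ay":0,"az":0}]'
```

```text
clock: 45.3
tcp_pos: [0.5052, 0.0895, 0.0472]
tcp_rot: [3.141, 0.014, -0.003]
force: [0.0, 0.4, -3.2]
opening: 0.0591
clock: 45.55
tcp_pos: [0.5061, 0.0895, 0.0475]
tcp_rot: [3.142, 0.014, 0.001]
force: [0.5, -0.4, -3.4]
opening: 0.0591
clock: 45.8
tcp_pos: [0.506, 0.0895, 0.0463]
tcp_rot: [-3.142, -0.014, -0.0]
force: [0.1, 0.4, -2.8]
opening: 0.0593
```

```bash
python3 -m creep '[{"fingers":0,"tx":0,"ty":0,"tz":0.001,"ax":0,"ay":0,"az":0},{"fingers":0,"tx":0,"ty":0,"tz":0,"ax":0,"ay":0,"az":0}]'
python3 -m creep '[{"fingers":0,"tx":0,"ty":0,"tz":0.001,"ax":0,"ay":0,"az":0},{"fingers":0,"tx":0,"ty":0,"tz":0,"ax":0,"ay":0,"az":0}]'
python3 - <<'E'
from tr import *
s,M=st(); overlay("wrist","pics/d7.png"); overlay("scene","pics/s19.png",(170,290,250,410),4)
E
```

```text
clock: 46.05
tcp_pos: [0.5061, 0.0895, 0.0457]
tcp_rot: [-3.142, -0.014, -0.0]
force: [-1.6, 0.1, 0.7]
opening: 0.0591
clock: 46.3
tcp_pos: [0.5061, 0.0896, 0.0457]
tcp_rot: [3.142, 0.014, -0.001]
force: [-5.5, -0.2, 8.4]
opening: 0.0591
t 46.3 tcp [0.5061 0.0896 0.0457] rot [ 3.1415e+00  1.4000e-02 -9.0000e-04] F [-5.5 -0.2  8.4] op 0.0591
[[1.0, 0.009, -0.001], [0.009, -1.0, -0.0], [-0.001, 0.0, -1.0]] j [ 0.03   0.006  2.019 -0.     1.118  1.592]
```

View pics/d7.png

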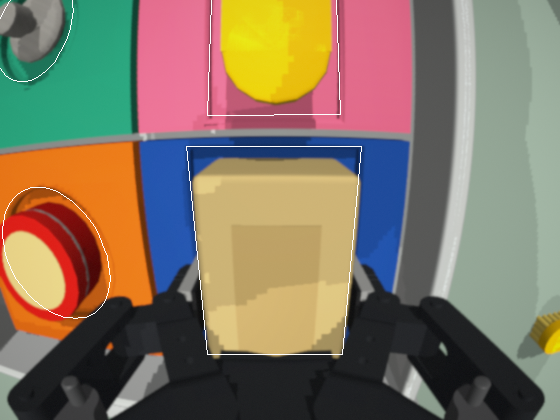

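Contact at exactly the predicted 0.0457, with the soap inside the recess. I release it, rise and back away.

```bash
python3 -m creep '[{"fingers":0,"tx":0,"ty":0,"tz":-0.0015,"ax":0,"ay":0,"az":0},{"fingers":0,"tx":0,"ty":0,"tz":0,"ax":0,"ay":0,"az":0},{"fingers":0.8,"tx":0,"ty":0,"tz":0,"ax":0,"ay":0,"az":0},{"fingers":1,"tx":0,"ty":0,"tz":0,"ax":0,"ay":0,"az":0},{"fingers":1,"tx":0,"ty":0,"tz":0,"ax":0,"ay":0,"az":0},{"fingers":1,"tx":0,"ty":0,"tz":0,"ax":0,"ay":0,"az":0},{"fingers":1,"tx":0,"ty":0,"tz":-0.01,"ax":0,"ay":0,"az":0},{"fingers":1,"tx":0,"ty":0,"tz":-0.04,"ax":0,"ay":0,"az":0},{"fingers":1,"tx":0,"ty":0,"tz":-0.06,"ax":0,"ay":0,"az":0},{"fingers":1,"tx":0,"ty":0,"tz":-0.06,"ax":0,"ay":0,"az":0}]'
python3 -m creep '[{"fingers":1,"tx":0,"ty":0.04,"tz":0,"ax":0,"ay":0,"az":0},{"fingers":1,"tx":0,"ty":0.04,"tz":0,"ax":0,"ay":0,"az":0},{"fingers":1,"tx":0,"ty":0.04,"tz":0,"ax":0,"ay":0,"az":0},{"fingers":1,"tx":0,"ty":0.04,"tz":0,"ax":0,"ay":0,"az":0},{"fingers":1,"tx":0,"ty":0.04,"tz":0,"ax":0,"ay":0,"az":0},{"fingers":1,"tx":0,"ty":0,"tz":0,"ax":0,"ay":0,"az":0},{"fingers":1,"tx":0,"ty":0,"tz":0,"ax":0,"ay":0,"az":0}]'
cat > chk.py <<'E'
from tr import *
from meas import meas
s,M=st()
for n,z,t in [("brush",.056,'pink'),("soap",.066,'blue'),("tin",.048,'orange'),("plug",.030,'green')]:
    print(t,tc[t]*1000); meas(n,z,"e_"+n,("top","scene"),tc[t])
overlay("top","pics/t20.png",(140,300,140,300),4); overlay("scene","pics/s20.png")
E
python3 chk.py
```

```text
clock: 47.65
tcp_pos: [0.5056, 0.0895, 0.2181]
tcp_rot: [-3.142, -0.014, -0.001]
force: [1.3, 1.0, -0.5]
opening: 0.0856
clock: 48.52
tcp_pos: [0.5077, -0.1101, 0.2162]
tcp_rot: [-3.141, -0.014, -0.001]
force: [-0.0, 0.3, -0.1]
opening: 0.085
t 48.52 tcp [ 0.5077 -0.1101  0.2162] rot [-3.1412e+00 -1.3600e-02 -7.0000e-04] F [-0.   0.3 -0.1] op 0.085
[[1.0, 0.009, 0.0], [0.009, -1.0, 0.0], [0.0, -0.0, -1.0]] j [-0.357 -0.183  1.887  0.     1.438  1.205]
pink [638.36000586  90.96657247]
brush top 0.67 [245. 194.] [635.2  91. ] [ 40.  106.8] 89.9
blue [504.36657247  89.63999414]
soap top 0.65 [249. 243.] [501.8  89.5] [112.2  61.2] 0.2
soap scene 0.96 [308. 219.] [524.   90.4] [153.1  68.5] 3.0
orange [503.03999414 223.63342753]
tin top 0.92 [198. 248.] [501.4 222.8] [62.8 60. ] 85.1
tin scene 0.81 [356. 230.] [514.2 223. ] [86.4 62.5] 11.4
green [637.03342753 224.96000586]
plug top 0.56 [196. 199.] [637.2 224.8] [39.2 35.9] 40.5
plug scene 0.76 [347. 267.] [635.9 221.1] [52.2 38.4] 12.0
```

View pics/t20.png

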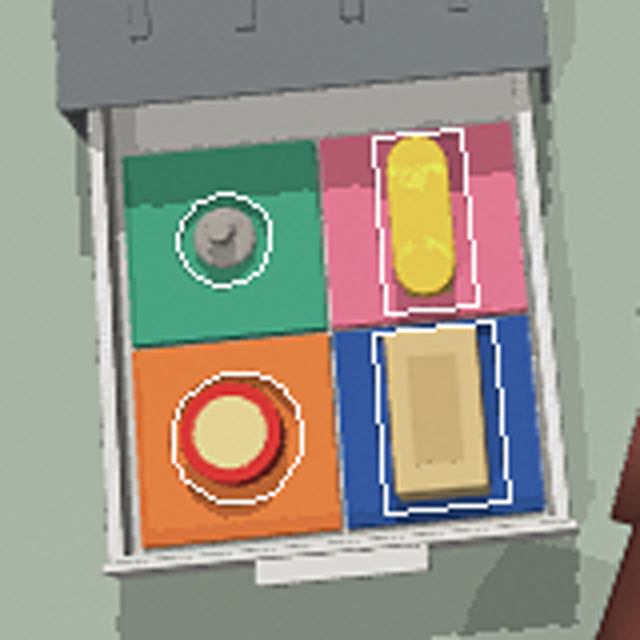

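View pics/s20.png

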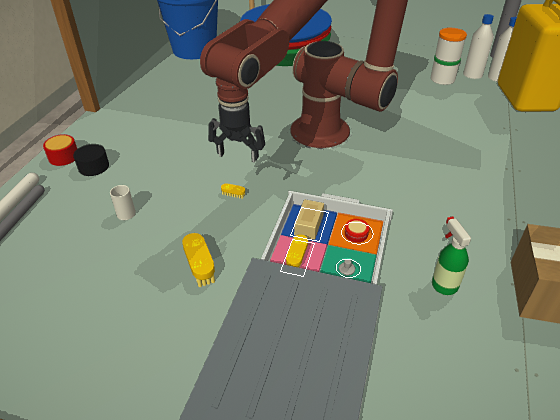

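In the top view all four things sit within about 3 mm of their tray centres, and the bottle and pipe haven't moved. I hand the job in.

```bash
python3 -c "
from workcell import job
print(job.close_job())"
```

```text
the job is handed in; nothing more can be done
None
```

I took the pile apart from the top down and set the plug in the green tray, the brush (middle-sized, bristles down) in pink, the tin in orange and the soap in blue. I handed the job in at about 49 s; it reports no verdict.

- **Placing:** Each thing was lowered until it touched the recess floor, at 7–10 N. All four touched down at the same floor height, about z = 0.018 m, before I let go.
- **Position:** In the last top view all four lie within about 3 mm of their tray centres, and the brush and soap line up with their recesses to within about 1°.
- **Bottle and pipe:** Both stand where they were by eye; I did not measure them. The gripper ended clear of everything.
- **Checks that disagreed:** The tray height from the camera fit was about 1.5 mm higher than the touchdowns gave. The scene camera's outlines put the soap and tin 10–20 mm farther off; I put that down to their visible sides and trusted the top view. The scene camera gave no outline for the brush.

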